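Ease the spring clip off a label-roll spindle with a wedge

ROBOT

A 6-joint arm with a two-finger parallel gripper is mounted at the origin on the work surface. World frame = base frame: x ahead of the robot, y to its left, z up, the work surface at z = 0. Lengths are in m, angles in rad, forces in N, time in s.
With the tool pointing down it reaches from about 0.325 to 0.775 m from the base axis. Payload 5.5 kg.
Tool frame: the origin (TCP) lies midway between the tips of the shut fingers; the grasp point (between the pads) lies 19 mm behind it; y points along the fingers, z is the direction in which the jaws open and shut, and the axes are right-handed (so a half turn about y gives the same grasp; the last joint's range is limited). The gripper opens to 88 mm and grips with 3 to 60 N. Pads are 20 mm wide; open, the fingers measure 115 mm over their backs; the gripper's body (75 mm by 178 mm) begins 61 mm behind the grasp point.
Start: joints at [-1.211, 0.091, 1.231, -0, 1.82, -0.057], TCP at [0.243, -0.549, 0.223] pointing down, gripper open.
Joint ranges: [-2.87, 2.87], [-0.86, 2.18], [0.17, 2.46], [-1.51, 4.65], [0.06, 2.69], [-2.65, 2.65]. Speed limits (rad/s): [2.57, 2.57, 3.01, 3.14, 3.14, 3.14].

INTERFACE

Orientations are given as a unit quaternion [x, y, z, w].
In Python, from cell import r, viewer, order gives the robot as it stands.
- The arm moves only by the tool drive_tool, never from a script. Its argument "motion" is a list of rows, each a list of 6 numbers: the shift along the tool's x, y, z in units of 150 mm (1.0 is 150 mm), then the turn, a rotation vector about the tool's x, y, z in units of 180 degrees (1.0 is 180 degrees). A call has 1 to 5 rows; each row shifts and turns the pose as measured when the row begins, along the tool's axes as they then stand; what a row does not reach is not made up. A row lasts 1/12 s, in which the tool goes at most 41.7 mm and 7.16 degrees, less where a joint would pass 70% of its speed; a pose out of reach is approached as far as the arm can. A call with a number of a shift or a turn outside -1 to 1 is refused whole. A call with a gripper value outside its range is refused whole. "claw" is the closure, from 0 (fully open) to 1 (shut), set as the call begins (left out, the last holds). The fingers move at their own pace and stop on an object; "newtons" is the grip in N (left out, the last holds). Time passes only in rows, so rows that do not move let the fingers close. It gives the time, the measured TCP pose, the force and the opening at its end, in the units of the state.
- r.observe(): the state, without advancing time (a new reading comes with each control period).
- viewer.snapshot(name): name is "scene" or "top"; returns a dict with "pixels" (400x640x3 uint8, red, green, blue), "range_z" (400x640 float32, m along the optical axis (not along the pixel's ray), 0 where there is no reading), "K" (3x3 intrinsics, pixels), "xyz" and "rotation" of the camera in the world. Camera axes: x right, y up, looking along -z (the intrinsics and any distortion apply to the point x, -y, -z); pixel columns grow to the right and rows downward; lengths in m; the calibration is good to about 2 mm. A picture is of the moment at which its call begins.
- order.job_done(): hands the job in, once; it reports no verdict.
The state is a dict: "time_s": time; "q": joint angles; "joint_velocities": joint speeds; "tau": joint torques, N m; "position": TCP position; "tool_rot": TCP orientation; "wrist_force": force on the tool from outside, world axes, zero at the start; "moment": the same for the moment, N m; "gripper_width": finger opening in m.
Only numpy, scipy, OpenCV 4.12 (cv2) and the standard library are available. Lean on these libraries where they do the work, as an engineer would, in place of code of your own. Each camera call takes 0.05 s, during which the arm holds its last target.

TASK

The roll in the counter dispenser needs changing: take the red-handled wedge, slide its blade along the top of the spindle under the bow of the brass spring clip until it is spread and comes off; feel your way, and neither lean hard on the spindle nor ram the clip. Carry the clip away riding on the blade, tip it into the white dish without touching it with the gripper or letting it fall on the counter, then lay the wedge down flat, on its cork mat or on the counter. Leave the bottle, the jar and the tin where they are.

Things in the scene. Friction and masses are not known exactly. Their poses are not given: they have to be found in the camera images.
- dispenser: Grey label-roll dispenser, fixed, on levelling feet that hold its 190 x 110 x 6 mm base 2 to 10 mm off the counter (it varies). Origin under the base's centre, x along the spindle from free end to black knob. Level steel spindle, 16 mm diameter, axis 85 mm above the origin, free rounded end at x = -113 mm; it lies in open-topped 18 mm wide slots of 4 mm plates at x = -70 and 70 mm, tops 15 mm over the axis; bare to the roll at x = -8 mm.
- clip: Brass spring clip snapped over the spindle just outside the plate nearest the free end, at most 5 mm off it (pushed in, it stops on the plate). Loose, 24 g, 14 mm wide along the spindle, 24 mm across. Origin on the spindle axis, mid-width; x along the spindle from free end to knob, z up. Its flat bow spans the spindle's top with a gap 2.6 mm high, 17 mm wide; two sprung legs close in below.
- clip_leg_a (a joint): One sprung leg of the clip: about 0 rad closed on the spindle, some 0.03 to 0.08 rad spread. A wedge under the bow (2.2 mm thick, underside 10.6 mm above the clip's origin) lifting it 5 to 7 mm (blade 8 to 10 mm thick there) spreads the legs over the spindle: it takes 8 to 14 N of push along it, then eases. The clip then lifts off, hanging by the bow on the blade.
- wedge: Release wedge, loose, 150 g, flat on a fixed cork mat (200 x 80 mm, top 5 to 13 mm above the counter, differing each time). Origin on its underside below the middle of the red handle (60 x 24 wide x 36 mm high); x along the steel blade, 85 x 13 mm, its flat underside level with the handle's; its top rises evenly from 2 mm thick at the tip to 14 mm at 76 mm behind it.
- wedge_tip (a point): Tip of the blade (the last 12 mm are only 7 mm wide), 115 mm ahead of the wedge's origin, 1 mm above its underside. Held level, the clip just stays on the blade's 9 degree slope (friction about 0.3) and a quick swing can shake it off; with the tip raised 10 degrees or so it rides safely; with the tip 35 to 45 degrees down it slides off the tip.
- dish: White open rectangular parts dish, loose, 500 g. Outside 130 (x) x 110 (y) x 24 mm high, walls and floor 6 mm thick; origin under its centre.
- spray: Bystander: amber spray bottle, 42 mm in diameter, 132 mm high; origin under its centre. Not to be moved.
- jar: Bystander: white cream jar with a black lid, 60 mm in diameter, 55 mm high; origin under its centre. Not to be moved.
- tin: Bystander: yellow tin, 76 mm in diameter, 90 mm high; origin under its centre. Not to be moved.
Things that resemble listed ones, but are neither listed nor needed, are in the scene too. Leave any green or purple look-alike of the wedge alone.

How it is judged:
On the way, in this order (a step that is already met when the one before it is completed fails the run):
1. the blade is under the bow of the clip (tip past the clip's inner face) while the clip is still on the spindle (x of wedge_tip in the frame of clip above 0.01 m and y of wedge_tip in the frame of clip between -0.012 and 0.012 m and z of wedge_tip in the frame of clip between 0.003 and 0.018 m and z of clip in the frame of dispenser between 0.08 and 0.094 m and x of clip in the frame of dispenser between -0.092 and -0.068 m), for 0.1 s.
2. the clip is off the spindle and rides on the blade, at least 30 mm above its seat (x of wedge_tip in the frame of clip above 0.005 m and y of wedge_tip in the frame of clip between -0.012 and 0.012 m and z of wedge_tip in the frame of clip between 0.003 and 0.018 m and z of clip in the frame of dispenser above 0.115 m), for 0.3 s.
At the end, for the whole second after the job is handed in: The clip lies at rest inside the dish (within its walls, origin less than 32 mm above the dish's underside), the dish stands level, and the wedge rests flat on the counter or on its cork mat (tilt under 0.1 rad, underside less than 18 mm above the counter) (x of clip in the frame of dish between -0.059 and 0.059 m and y of clip in the frame of dish between -0.049 and 0.049 m and z of clip in the frame of dish between 0 and 0.032 m and linear speed of each of clip, wedge below 0.02 m/s and height (world z) of wedge below 0.018 m and angle between wedge's own z axis and vertical below 0.1 rad and angle between dish's own z axis and vertical below 0.05 rad); the robot touches nothing.
It fails at once if the gripper or arm presses on the clip (over 0.5 N) (contact force between any of the fingers, the arm and clip above 0.5 N).
It fails at once if the clip drops onto the counter (or the floor): lower than 22 mm outside the dish (height (world z) of clip below 0.022 m and not (x of clip in the frame of dish between -0.059 and 0.059 m and y of clip in the frame of dish between -0.049 and 0.049 m and z of clip in the frame of dish between 0 and 0.032 m)).
It fails at once if the wedge is forced: over 28 N on the dispenser or over 20 N on the clip (contact force between wedge and dispenser above 28 N or contact force between wedge and clip above 20 N).
It fails at once if the bottle, the jar or the tin is pushed more than 15 mm or tipped (distance of any of spray, jar, tin from where it was at the start of the episode above 0.015 m or angle between any of spray, jar, tin's own z axis and vertical above 0.15 rad).
It also fails if it takes over 66 s, if anything falls off the work surface, if the arm or the gripper's body presses on something with over 40 N, if the wrist force passes 120 N, or if a joint passes its speed limit or range.

## Working session

There is one attempt and no reset: what is moved stays moved. The work goes in short steps, Python scripts to look and compute and a tool call to move; the robot and the scene stay as the last step left them, time stands still between calls to the robot, and variables do not carry over. Pictures are saved under pics/ and viewed, and the job is handed in when it is done.

Besides the shell and the picture viewer there is one more tool, called after "Call:" by a JSON object that holds its "op" and its "data", one argument or row to a line. drive_tool: Moves the arm, as the interface text tells. Its arguments: {"type":"object","properties":{"motion":{"type":"array"},"claw":{"type":"number"},"newtons":{"type":"number"}},"required":["motion"]}

```bash
mkdir -p pics; ls; python3 - <<'E'
from cell import r, viewer, order
import cv2, numpy as np
s=r.observe()
for k,v in s.items(): print(k,np.round(v,4))
for n in ("scene","top"):
    d=viewer.snapshot(n)
    np.savez(f"{n}0.npz",**{k:v for k,v in d.items()})
    print(n,d["K"],d["xyz"],d["rotation"], [k for k in d])
    cv2.imwrite(f"pics/{n}0.png",d["pixels"][:,:,::-1])
E
```

```text
pics
time_s 0.0
q [-1.2107  0.0918  1.2319  0.      1.8198 -0.0567]
joint_velocities [ 0.0007  0.     -0.0008 -0.0017  0.0027 -0.002 ]
tau [-1.70000e-03 -4.46442e+01 -4.06454e+01  6.94000e-02  2.90000e-02
 -2.00000e-04]
position [ 0.2428 -0.5483  0.2215]
tool_rot [-0.1464  0.6925 -0.6911  0.1462]
wrist_force [ 0.3311 -0.1845  0.1   ]
moment [ 0.0168 -0.0077 -0.016 ]
gripper_width 0.0879
scene [[384.89094791   0.         316.43596109]
 [  0.         384.89094791 203.07437301]
 [  0.           0.           1.        ]] [1.01599295 0.25572574 0.81422797] [0.18301328 0.29054591 0.80743128 0.47973319] ['pixels', 'range_z', 'K', 'xyz', 'rotation']
top [[416.73357201   0.         317.52300227]
 [  0.         416.73357201 203.43214906]
 [  0.           0.           1.        ]] [ 0.38085888 -0.03547817  1.0980712 ] [-0.03186474  0.03675459  0.70661371 -0.7059255 ] ['pixels', 'range_z', 'K', 'xyz', 'rotation']
```

View pics/scene0.png

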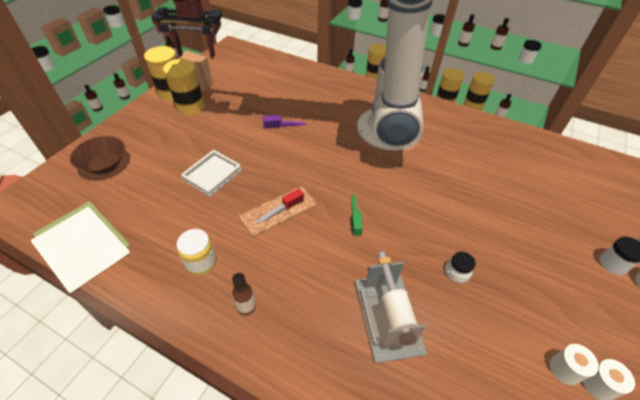

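View pics/top0.png

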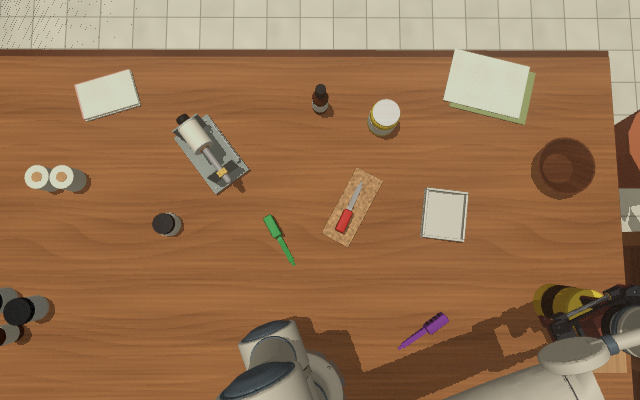

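```bash
cat > h.py <<'E'
import numpy as np, cv2
from scipy.spatial.transform import Rotation as R
def load(n):
    return dict(np.load(n+'.npz'))
def snap(n,name):
    from cell import viewer
    d=viewer.snapshot(n); np.savez(name+'.npz',**d); return d
def cloud(d):
    K=d['K'];z=d['range_z'];v,u=np.mgrid[:z.shape[0],:z.shape[1]]
    p=np.stack([(u-K[0,2])/K[0,0]*z,-(v-K[1,2])/K[1,1]*z,-z],-1)
    return p@R.from_quat(d['rotation']).as_matrix().T+d['xyz']
def proj(d,P):
    K=d['K'];c=(np.atleast_2d(P)-d['xyz'])@R.from_quat(d['rotation']).as_matrix()
    return np.stack([K[0,0]*c[:,0]/-c[:,2]+K[0,2],-K[1,1]*c[:,1]/-c[:,2]+K[1,2]],-1)
def ray(d,u,v,z):
    "point on plane world z"
    K=d['K'];c=R.from_quat(d['rotation']).as_matrix()@np.array([(u-K[0,2])/K[0,0],-(v-K[1,2])/K[1,1],-1])
    return d['xyz']+c*(z-d['xyz'][2])/c[2]
def crop(d,u0,v0,u1,v1,f,name):
    im=d['pixels'][v0:v1,u0:u1,::-1]
    cv2.imwrite('pics/'+name,cv2.resize(im,None,fx=f,fy=f,interpolation=cv2.INTER_CUBIC))
E
python3 - <<'E'
from h import *
t=load('top0');s=load('scene0')
crop(t,160,105,260,200,8,'disp_top.png')
crop(s,340,240,440,365,5,'disp_sc.png')
crop(t,315,160,475,250,5,'wedge_top.png')
crop(s,170,140,330,240,5,'wedge_sc.png')
for n,d in (('top',t),('scene',s)):
    p=cloud(d)
    print(n)
    q={'top':[(346,215),(357,190),(445,214),(340,240),(400,230),(280,238),(424,331),(221,173),(210,155),(107,95),(385,112),(320,90),(165,224)],
       'scene':[(292,198),(270,213),(212,172),(250,215),(360,170),(385,262),(196,250),(243,300),(460,265)]}[n]
    for u,v in q: print((u,v),np.round(p[v,u],4))
E
```

```text
top
(346, 215) [ 0.4542 -0.1153  0.0407]
(357, 190) [ 0.5216 -0.1466  0.015 ]
(445, 214) [ 0.4593 -0.3796  0.0029]
(340, 240) [ 0.3912 -0.1016  0.0077]
(400, 230) [ 0.4173 -0.2605 -0.0006]
(280, 238) [0.3965 0.0542 0.0154]
(424, 331) [ 0.1606 -0.3131  0.0149]
(221, 173) [0.5511 0.1896 0.1061]
(210, 155) [0.597  0.2193 0.0974]
(107, 95) [0.7793 0.521  0.0103]
(385, 112) [ 0.7066 -0.2102  0.0922]
(320, 90) [ 0.7487 -0.0486  0.1291]
(165, 224) [0.431  0.3374 0.057 ]
scene
(292, 198) [ 0.4523 -0.1055  0.043 ]
(270, 213) [ 0.5044 -0.1436  0.0133]
(212, 172) [ 0.4497 -0.3814  0.0026]
(250, 215) [ 0.532  -0.1895  0.0072]
(360, 170) [ 0.2286 -0.0037  0.002 ]
(385, 262) [0.558  0.19   0.1061]
(196, 250) [ 0.7221 -0.1908  0.0917]
(243, 300) [ 0.7655 -0.0364  0.0767]
(460, 265) [0.4497 0.3391 0.0555]
```

View pics/disp_top.png

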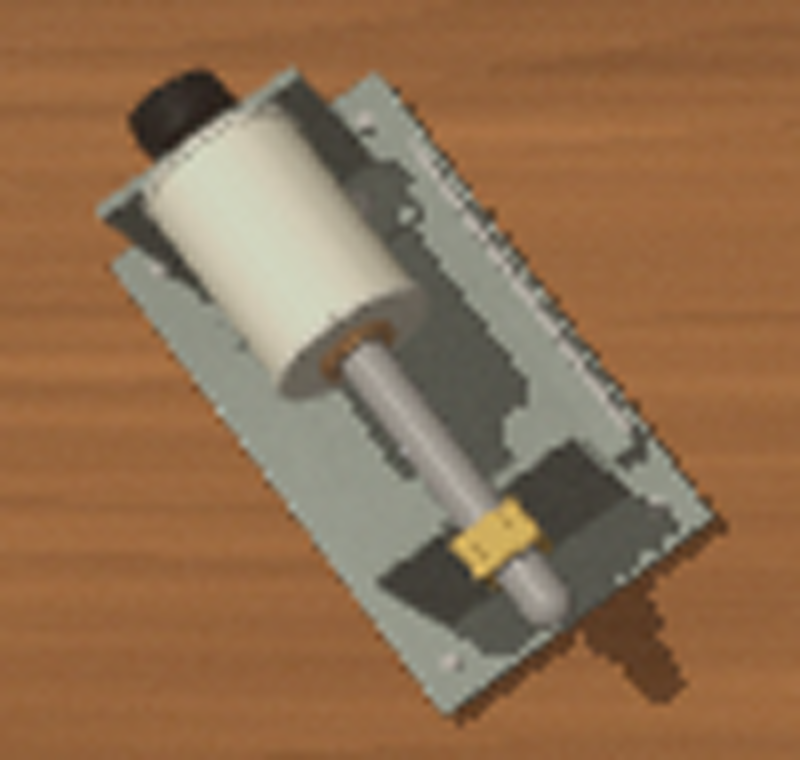

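View pics/disp_sc.png

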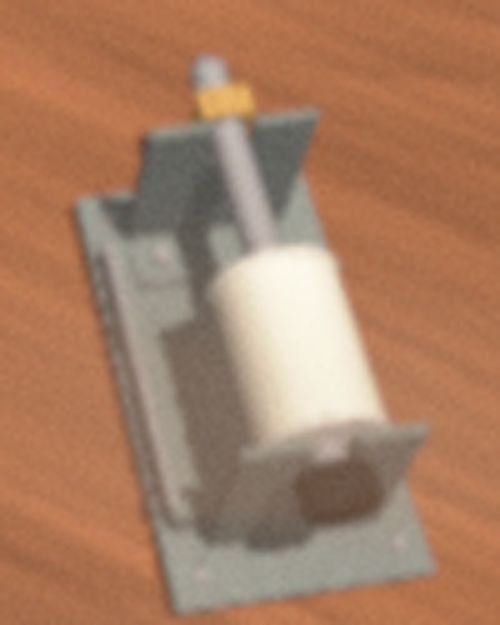

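View pics/wedge_top.png

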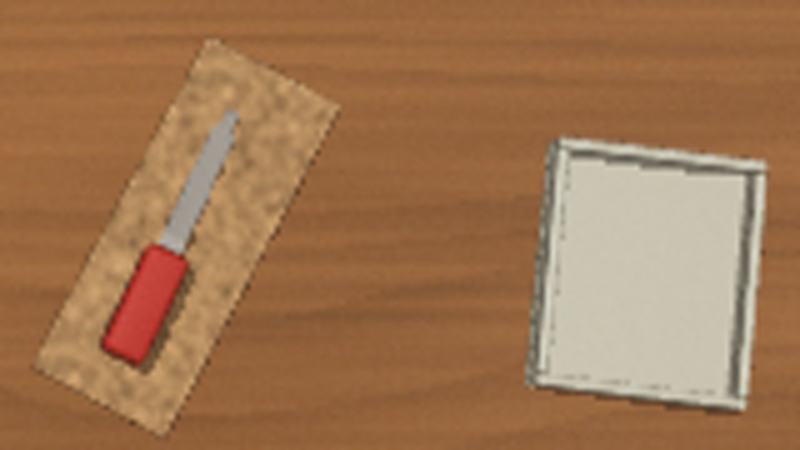

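View pics/wedge_sc.png

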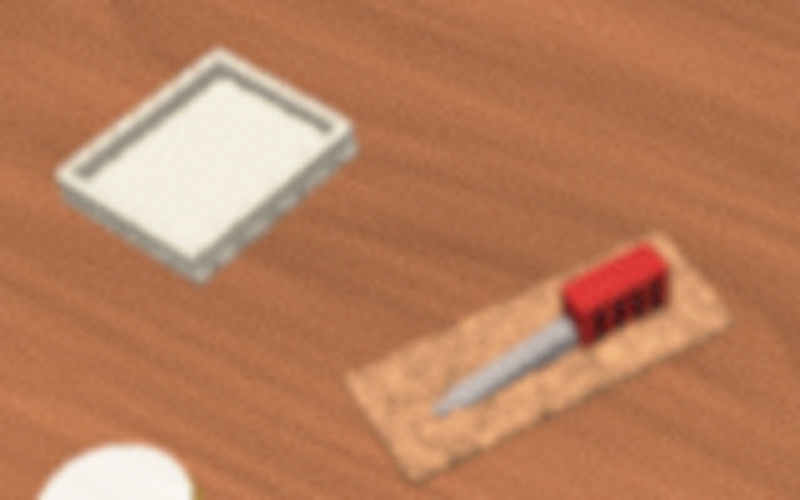

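```bash
python3 - <<'E'
from h import *
from cell import r
s=r.observe(); M=R.from_quat(s['tool_rot']).as_matrix(); print(np.round(M,3))
for n in ('top0','scene0'):
    d=load(n);p=cloud(d);im=d['pixels'].astype(int)
    hsv=cv2.cvtColor(d['pixels'],cv2.COLOR_RGB2HSV)
    def near(c,rad): return np.hypot(p[...,0]-c[0],p[...,1]-c[1])<rad
    print('==',n)
    # local counter height
    for nm,c,ri,ro in (('mat',(0.47,-.12),.14,.2),('disp',(.59,.22),.14,.2),('dish',(.455,-.38),.11,.15)):
        m=near(c,ro)&~near(c,ri)&(abs(p[...,2])<.015); print(nm,'counter z',np.round(np.median(p[m][:,2]),4))
    # mat
    red=(im[...,0]>110)&(im[...,1]<70)&(im[...,2]<70)&near((.47,-.12),.15)
    q=p[red]; top=q[q[:,2]>np.percentile(q[:,2],70)-.004]
    print('red n',red.sum(),'top z',np.median(top[:,2]),'mean',top.mean(0).round(4))
    (cx,cy),sz,a=cv2.minAreaRect((top[:,:2]*1000).astype(np.float32)); print('rect',cx,cy,sz,a)
    # spindle: points with z>.09 in disp area between
    m=near((.545,.185),.08)&(p[...,2]>.085)&(hsv[...,1]<60)
    q=p[m]
    print('spindle n',len(q))
    br=(hsv[...,1]>110)&(hsv[...,0]>17)&(hsv[...,0]<30)&(hsv[...,2]>120)&near((.545,.185),.06)&(p[...,2]>.08)
    vv,uu=np.nonzero(br); print('brass n',br.sum(),'px',uu.mean(),vv.mean(),np.round(p[br].mean(0),4),'ztop',np.round(np.percentile(p[br][:,2],[10,50,90]),4))
E
```

```text
[[-0.914 -0.001  0.405]
 [-0.405  0.002 -0.914]
 [-0.    -1.    -0.002]]
== top0
mat counter z -0.0004
disp counter z -0.0004
dish counter z -0.0006
red n 186 top z 0.041979545003910546 mean [ 0.4401 -0.1098  0.0487]
rect 416.4590759277344 -89.08441162109375 (34.559818267822266, 123.97425079345703) 49.165000915527344
spindle n 320
brass n 59 px 221.42372881355934 172.0 [0.5538 0.1889 0.105 ] ztop [0.1024 0.1059 0.1086]
== scene0
mat counter z -0.0003
disp counter z -0.0003
dish counter z -0.0004
red n 183 top z 0.04150574522918893 mean [ 0.4448 -0.1084  0.0414]
rect 443.6891784667969 -109.01329803466797 (20.67476463317871, 54.2954216003418) 65.00897979736328
spindle n 413
brass n 21 px 384.8095238095238 259.9047619047619 [0.5537 0.1877 0.1068] ztop [0.1056 0.1063 0.1085]
```

```bash
python3 - <<'E'
from h import *
from scipy.optimize import least_squares
res=[]
allq=[]
for n in ('top0','scene0'):
    d=load(n);p=cloud(d)
    hsv=cv2.cvtColor(d['pixels'],cv2.COLOR_RGB2HSV)
    C=np.array([.5538,.1885]); 
    yaw0=np.deg2rad(37)
    for it in range(3):
        f=np.array([np.cos(yaw0),np.sin(yaw0)]);l=np.array([-f[1],f[0]])
        a=(p[...,:2]-C)@f; b=(p[...,:2]-C)@l
        m=(p[...,2]>.088)&(abs(b)<.007)&(((a>.02)&(a<.062)))
        m2=(p[...,2]>.088)&(abs(b)<.007)&(((a<-.010)&(a>-.024)))
        m=m|m2
        q=p[m]
        def fun(t):
            y,b0,z0=t
            f=np.array([np.cos(y),np.sin(y)]);l=np.array([-f[1],f[0]])
            bb=(q[:,:2]-C)@l-b0
            return np.hypot(bb,q[:,2]-z0)-.008
        o=least_squares(fun,[yaw0,0,.094],loss='soft_l1',f_scale=.001)
        yaw0=o.x[0]; f=np.array([np.cos(yaw0),np.sin(yaw0)]);l=np.array([-f[1],f[0]]); C=C+l*o.x[1]
    print(n,'n',m.sum(),m2.sum(),'yaw',np.rad2deg(yaw0),'pt',C,'axis z',o.x[2],'rms',np.sqrt((fun(o.x)**2).mean()))
    # free end
    b=(p[...,:2]-C)@l; a=(p[...,:2]-C)@f
    m=(p[...,2]>.085)&(abs(b)<.005); print('min a of spindle',np.sort(a[m])[:4])
    br=(hsv[...,1]>110)&(hsv[...,0]>15)&(hsv[...,0]<30)&(hsv[...,2]>110)&(abs(a)<.02)&(abs(b)<.02)&(p[...,2]>.085)
    print('clip a range',np.sort(a[br])[[0,1,2,-3,-2,-1]].round(4),'b range',np.sort(b[br])[[0,1,-2,-1]].round(4),'z',np.median(p[br][:,2]))
    # plate
    mp=(p[...,2]>.09)&(abs(b)>.013)&(abs(b)<.05)&(abs(a)<.04)&~br
    print('plate a',np.percentile(a[mp],[5,50,95]).round(4),'z',np.percentile(p[mp][:,2],[50,90,98]).round(4))
    mp=(p[...,2]>.09)&(abs(b)>.024)&(a>.12)&(a<.18); print('far plate a',np.percentile(a[mp],[5,50,95]).round(4))
E
```

```text
top0 n 132 35 yaw 36.74215732234743 pt [0.55348914 0.18892055] axis z 0.09300818224205555 rms 0.001624957036365386
min a of spindle [-0.02989014 -0.0292062  -0.02914743 -0.02836405]
clip a range [-0.0072 -0.0071 -0.0065  0.0099  0.0114  0.0119] b range [-0.0114 -0.0111  0.0116  0.0129] z 0.1059024237470571
plate a [0.0104 0.0118 0.0147] z [0.1052 0.1091 0.1107]
far plate a [0.1236 0.1508 0.1541]
scene0 n 146 30 yaw 37.10036866886493 pt [0.55412257 0.18807378] axis z 0.09285462253675059 rms 0.0009759879654508424
min a of spindle [-0.02628267 -0.02586547 -0.02491491 -0.02480648]
clip a range [-0.0121 -0.0081 -0.0077  0.0054  0.0055  0.0062] b range [-0.0119 -0.0118  0.0104  0.0116] z 0.1060249089515437
plate a [0.0106 0.0137 0.0152] z [0.1027 0.1085 0.11  ]
far plate a [0.1251 0.1528 0.1544]
```

```bash
python3 - <<'E'
from h import *
t=load('top0');s=load('scene0')
for d,tip,nm in ((t,(315+234/5,160+112/5),'t'),(s,(170+440/5,140+412/5),'s')):
    print(nm,'tip',ray(d,*tip,.008))
    p=cloud(d); im=d['pixels'].astype(int)
    red=(im[...,0]>150)&(im[...,1]<75)&(im[...,2]<75)&(p[...,2]>.038)&(p[...,2]<.05)&(np.hypot(p[...,0]-.445,p[...,1]+.11)<.05)
    q=p[red]; print(red.sum(),q.mean(0).round(4)); c=q[:,:2]-q[:,:2].mean(0); w,v=np.linalg.eigh(c.T@c); print(np.rad2deg(np.arctan2(*v[::-1,1])))
    print(cv2.minAreaRect((q[:,:2]*1000).astype(np.float32)))
    # dish
    g=(np.hypot(p[...,0]-.455,p[...,1]+.38)<.1)&(p[...,2]>.012); print('dish',cv2.minAreaRect((p[g][:,:2]*1000).astype(np.float32)), np.percentile(p[g][:,2],[50,95]))
# corners of handle top from top crop
for c in ((155,247),(188,258),(141,366),(102,350)): print(c,ray(t,315+c[0]/5,160+c[1]/5,.0425).round(4))
for c in ((562,292),(652,246),(668,270),(580,320)): print(c,ray(s,170+c[0]/5,140+c[1]/5,.0425).round(4))
E
```

```text
t tip [ 0.54279401 -0.16019997  0.008     ]
186 [ 0.4408 -0.109   0.0421]
155.46561676109846
((440.79461669921875, -109.33345031738281), (21.52618980407715, 57.38798141479492), 65.11438751220703)
dish ((457.86224365234375, -373.3421630859375), (111.81624603271484, 130.03358459472656), 82.98279571533203) [0.02206565 0.02601923]
s tip [ 0.54282916 -0.15666005  0.008     ]
126 [ 0.4444 -0.1093  0.0416]
153.98891211402395
((443.4653015136719, -109.30835723876953), (22.152936935424805, 54.82341003417969), 60.88804244995117)
dish ((458.54901123046875, -373.6588439941406), (112.74815368652344, 133.4190216064453), 83.13977813720703) [0.02097326 0.02543689]
(155, 247) [ 0.4684 -0.1152  0.0425]
(188, 258) [ 0.4627 -0.132   0.0425]
(141, 366) [ 0.408  -0.1077  0.0425]
(102, 350) [ 0.4161 -0.088   0.0425]
(562, 292) [ 0.4655 -0.1272  0.0425]
(652, 246) [ 0.4138 -0.1019  0.0425]
(668, 270) [ 0.4247 -0.0858  0.0425]
(580, 320) [ 0.4774 -0.1089  0.0425]
```

```bash
cat >> h.py <<'E'
def Rt(yaw_deg,pitch_deg=0):
    "tool rotation for wedge heading yaw, pitch>0 tip up; tool x=-f, y=down, z=f-90"
    y=np.deg2rad(yaw_deg);p=np.deg2rad(pitch_deg)
    f=np.array([np.cos(y)*np.cos(p),np.sin(y)*np.cos(p),np.sin(p)]); z=np.array([np.sin(y),-np.cos(y),0])
    x=-f; return np.stack([x,np.cross(z,x),z],1)
def plan(pos,Rm,n=None,st=None):
    from cell import r
    s=st or r.observe(); p0=np.array(s['position']);R0=R.from_quat(s['tool_rot']).as_matrix()
    rv=R.from_matrix(R0.T@Rm).as_rotvec(); D=np.array(pos)-p0
    nn=int(np.ceil(max(np.linalg.norm(D)/.0405,np.rad2deg(np.linalg.norm(rv))/7.1,1)))
    n=max(n or nn,1)
    print('t',round(s['time_s'],2),'pos',np.round(p0,4),'D mm',np.round(D*1e3,1),'turn deg',np.round(np.rad2deg(rv),2),'min rows',nn,'F',np.round(s['wrist_force'],2),'w',round(s['gripper_width'],4))
    for i in range(n):
        Ri=R0@R.from_rotvec(rv*i/n).as_matrix()
        print('[%s],'%','.join('%.3f'%v for v in np.r_[Ri.T@(D/n)/.15,rv/n/np.pi]))
E
python3 - <<'E'
from h import *
plan([.4415,-.11,.12],Rt(-25.3))
E
```

```text
t 0.1 pos [ 0.2428 -0.5484  0.2216] D mm [ 198.7  438.4 -101.6] turn deg [9.000e-02 4.918e+01 4.000e-02] min rows 13 F [-0.82 -0.08 -0.23] w 0.0881
[-0.184,0.052,-0.164,0.000,0.021,0.000],
[-0.173,0.052,-0.176,0.000,0.021,0.000],
[-0.161,0.052,-0.187,0.000,0.021,0.000],
[-0.148,0.052,-0.197,0.000,0.021,0.000],
[-0.135,0.052,-0.207,0.000,0.021,0.000],
[-0.121,0.052,-0.215,0.000,0.021,0.000],
[-0.107,0.052,-0.223,0.000,0.021,0.000],
[-0.092,0.052,-0.229,0.000,0.021,0.000],
[-0.076,0.052,-0.235,0.000,0.021,0.000],
[-0.061,0.052,-0.239,0.000,0.021,0.000],
[-0.045,0.052,-0.243,0.000,0.021,0.000],
[-0.029,0.052,-0.245,0.000,0.021,0.000],
[-0.012,0.052,-0.247,0.000,0.021,0.000],
```

Call:
{"op": "drive_tool", "data": {
  "motion": [
    [-0.18,0.05,-0.16,0,0.021,0],
    [-0.17,0.05,-0.18,0,0.021,0],
    [-0.16,0.05,-0.19,0,0.021,0],
    [-0.15,0.05,-0.2,0,0.021,0],
    [-0.135,0.05,-0.21,0,0.021,0]
  ],
  "claw": 0,
  "newtons": 30
}}

```text
time_s: 0.52
position: [0.3172, -0.3787, 0.1782]
tool_rot: [-0.024, 0.709, -0.705, 0.021]
wrist_force: [0.7, -0.2, -0.2]
gripper_width: 0.0877
```

```bash
python3 - <<'E'
from h import *
plan([.4415,-.11,.12],Rt(-25.3))
E
```

```text
t 0.52 pos [ 0.3172 -0.3787  0.1782] D mm [124.3 268.7 -58.2] turn deg [ 0.26 28.92  0.34] min rows 8 F [ 0.69 -0.18 -0.18] w 0.0877
[-0.118,0.049,-0.217,0.000,0.020,0.000],
[-0.104,0.049,-0.224,0.000,0.020,0.000],
[-0.089,0.049,-0.230,0.000,0.020,0.000],
[-0.075,0.049,-0.235,0.000,0.020,0.000],
[-0.060,0.049,-0.239,0.000,0.020,0.000],
[-0.045,0.049,-0.243,0.000,0.020,0.000],
[-0.029,0.049,-0.245,0.000,0.020,0.000],
[-0.014,0.049,-0.246,0.000,0.020,0.000],
```

Call:
{"op": "drive_tool", "data": {
  "motion": [
    [-0.12,0.05,-0.22,0,0.02,0],
    [-0.105,0.05,-0.225,0,0.02,0],
    [-0.09,0.05,-0.23,0,0.02,0],
    [-0.075,0.05,-0.235,0,0.02,0],
    [-0.06,0.05,-0.24,0,0.02,0]
  ]
}}

```text
time_s: 0.93
position: [0.3973, -0.201, 0.137]
tool_rot: [0.093, 0.703, -0.698, -0.098]
wrist_force: [1.1, -0.4, -0.3]
gripper_width: 0.0881
```

Call:
{"op": "drive_tool", "data": {
  "motion": [
    [-0.045,0.05,-0.243,0,0.02,0],
    [-0.03,0.05,-0.245,0,0.02,0],
    [0,0,0,0,0,0]
  ]
}}

```text
time_s: 1.18
position: [0.431, -0.1249, 0.119]
tool_rot: [0.137, 0.696, -0.69, -0.144]
wrist_force: [-0.5, -0.7, -0.2]
gripper_width: 0.088
```

```bash
python3 - <<'E'
from h import *
d=snap('top','t1'); crop(d,260,120,420,270,5,'t1.png')
d=snap('scene','s1'); crop(d,220,120,350,240,6,'s1.png')
plan([.4415,-.11,.06],Rt(-25.3))
E
```

```text
t 1.28 pos [ 0.43   -0.1292  0.1202] D mm [ 11.5  19.2 -60.2] turn deg [0.22 2.48 0.64] min rows 2 F [-0.12 -0.43 -1.19] w 0.0879
[-0.013,0.201,-0.073,0.001,0.007,0.002],
[-0.010,0.201,-0.074,0.001,0.007,0.002],
```

View pics/s1.png

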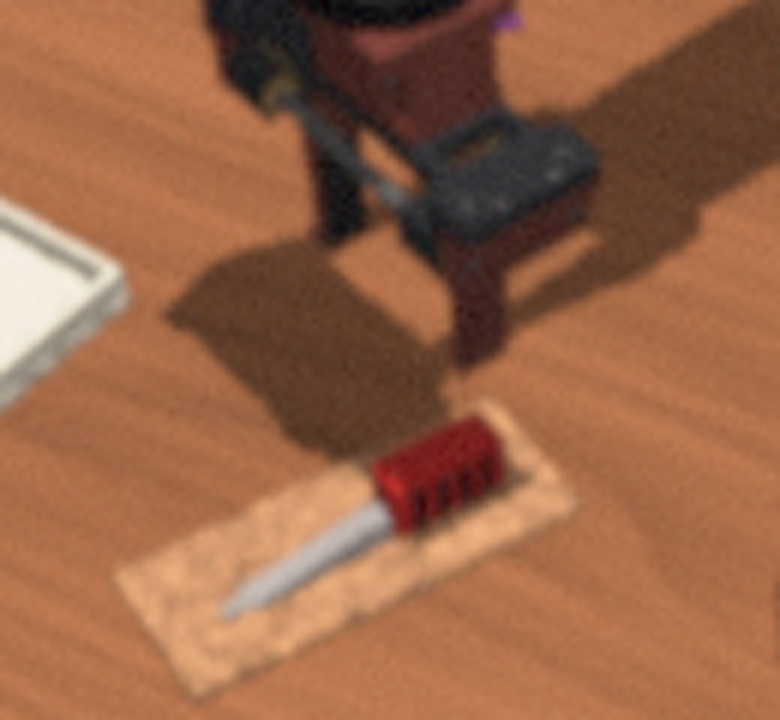

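Call:
{"op": "drive_tool", "data": {
  "motion": [
    [-0.013,0.2,-0.073,0.001,0.007,0.002],
    [-0.01,0.2,-0.074,0.001,0.007,0.002],
    [0,0,0,0,0,0]
  ]
}}

```text
time_s: 1.53
position: [0.4425, -0.1141, 0.0616]
tool_rot: [-0.158, -0.688, 0.692, 0.153]
wrist_force: [-0.9, 0.5, 0.2]
gripper_width: 0.0876
```

```bash
python3 - <<'E'
from h import *
plan([.4415,-.11,.05],Rt(-25.3),1)
E
```

```text
t 1.53 pos [ 0.4425 -0.1141  0.0616] D mm [ -1.    4.1 -11.6] turn deg [-0.26 -0.16 -0.47] min rows 1 F [-0.94  0.54  0.2 ] w 0.0876
[0.018,0.077,-0.022,-0.001,-0.001,-0.003],
```

Call:
{"op": "drive_tool", "data": {
  "motion": [
    [0.018,0.08,-0.022,-0.001,-0.001,-0.003],
    [0,0.13,0,0,0,0],
    [0,0.13,0,0,0,0],
    [0,0.01,0,0,0,0]
  ]
}}

```text
time_s: 1.87
position: [0.4413, -0.1157, 0.0112]
tool_rot: [-0.155, -0.689, 0.691, 0.155]
wrist_force: [-0.3, 0.1, 0.3]
gripper_width: 0.0881
```

```bash
python3 - <<'E'
from h import *
plan([.4415,-.11,.0095],Rt(-25.3),1)
E
```

```text
t 1.87 pos [ 0.4413 -0.1157  0.0112] D mm [ 0.2  5.7 -1.7] turn deg [-0.12 -0.01 -0.07] min rows 1 F [-0.25  0.11  0.34] w 0.0881
[0.015,0.011,-0.035,-0.001,-0.000,-0.000],
```

Call:
{"op": "drive_tool", "data": {
  "motion": [
    [0.015,0.01,-0.035,0,0,0],
    [0,0,0,0,0,0]
  ]
}}

```text
time_s: 2.03
position: [0.4412, -0.1117, 0.011]
tool_rot: [-0.156, -0.689, 0.691, 0.156]
wrist_force: [-0.0, 0.3, -1.3]
gripper_width: 0.0877
```

```bash
python3 - <<'E'
from h import *
plan([.4415,-.11,.0095],Rt(-25.3),1)
E
```

```text
t 2.03 pos [ 0.4412 -0.1117  0.011 ] D mm [ 0.3  1.7 -1.5] turn deg [-0.13 -0.13 -0.05] min rows 1 F [-0.03  0.32 -1.31] w 0.0877
[0.003,0.010,-0.011,-0.001,-0.001,-0.000],
```

Call:
{"op": "drive_tool", "data": {
  "motion": [
    [0,0.01,-0.01,0,0,0],
    [0,0,0,0,0,0],
    [0,0,0,0,0,0],
    [0,0,0,0,0,0],
    [0,0,0,0,0,0]
  ],
  "claw": 1,
  "newtons": 40
}}

```text
time_s: 2.45
position: [0.4446, -0.1118, 0.015]
tool_rot: [-0.158, -0.689, 0.691, 0.153]
wrist_force: [-0.1, -0.0, 0.4]
gripper_width: 0.0578
```

Call:
{"op": "drive_tool", "data": {
  "motion": [
    [0,0,0,0,0,0],
    [0,0,0,0,0,0],
    [0,0,0,0,0,0],
    [0,0,0,0,0,0]
  ]
}}

```text
time_s: 2.78
position: [0.4451, -0.1118, 0.0158]
tool_rot: [-0.159, -0.689, 0.691, 0.152]
wrist_force: [0.4, 0.6, -0.2]
gripper_width: 0.0312
```

```bash
python3 - <<'E'
from h import *
plan([.4415,-.11,.0095],Rt(-25.3),1)
E
```

```text
t 2.78 pos [ 0.4451 -0.1118  0.0158] D mm [-3.6  1.8 -6.3] turn deg [-0.08 -0.08 -0.57] min rows 1 F [ 0.38  0.61 -0.22] w 0.0312
[0.027,0.042,-0.000,-0.000,-0.000,-0.003],
```

Call:
{"op": "drive_tool", "data": {
  "motion": [
    [0.02,0.04,0,0,0,-0.003]
  ],
  "newtons": 40
}}

```text
time_s: 2.87
position: [0.4432, -0.1108, 0.0108]
tool_rot: [-0.156, -0.689, 0.69, 0.155]
wrist_force: [-0.7, -0.3, 0.8]
gripper_width: 0.0245
```

Call:
{"op": "drive_tool", "data": {
  "motion": [
    [0.005,0.01,0,0,0,0]
  ]
}}

```text
time_s: 2.95
position: [0.443, -0.1107, 0.0099]
tool_rot: [-0.156, -0.689, 0.691, 0.154]
wrist_force: [-1.7, -0.7, 7.9]
gripper_width: 0.0237
```

Call:
{"op": "drive_tool", "data": {
  "motion": [
    [0,0,0,0,0,0]
  ]
}}

```text
time_s: 3.03
position: [0.4429, -0.1107, 0.0099]
tool_rot: [-0.156, -0.689, 0.691, 0.154]
wrist_force: [-0.3, -0.6, 1.4]
gripper_width: 0.0241
```

Call:
{"op": "drive_tool", "data": {
  "motion": [
    [0,0,0,0,0,0]
  ]
}}

```text
time_s: 3.12
position: [0.4429, -0.1107, 0.0099]
tool_rot: [-0.156, -0.689, 0.691, 0.154]
wrist_force: [0.4, -0.2, 2.9]
gripper_width: 0.0238
```

Call:
{"op": "drive_tool", "data": {
  "motion": [
    [0,0,0,0,0,0]
  ]
}}

```text
time_s: 3.2
position: [0.4429, -0.1107, 0.0099]
tool_rot: [-0.156, -0.689, 0.69, 0.154]
wrist_force: [0.0, 0.2, 1.8]
gripper_width: 0.0241
```

Call:
{"op": "drive_tool", "data": {
  "motion": [
    [0,-0.1,0,0,0,0],
    [0,-0.2,0,0,0,0],
    [0,-0.25,0,0,0,0],
    [0,-0.25,0,0,0,0],
    [0,0,0,0,0,0]
  ],
  "newtons": 60
}}

```text
time_s: 3.62
position: [0.4382, -0.1088, 0.1263]
tool_rot: [0.15, 0.69, -0.69, -0.16]
wrist_force: [1.4, 0.2, -0.8]
gripper_width: 0.0238
```

```bash
python3 - <<'E'
from h import *
plan([.4415,-.11,.16],Rt(-25.3),1)
f=np.array([np.cos(np.deg2rad(36.9)),np.sin(np.deg2rad(36.9))]); C=np.array([.5538,.1885])
for a in (-.06,-.012):
    print(a,C+f*(a-.115))
P=C+f*(-.06-.115)
plan([P[0],P[1],.16],Rt(36.9))
E
```

```text
t 3.62 pos [ 0.4382 -0.1088  0.1263] D mm [ 3.3 -1.2 33.7] turn deg [-0.17 -0.08  0.77] min rows 1 F [ 1.4   0.22 -0.79] w 0.0238
[-0.020,-0.225,-0.002,-0.001,-0.000,0.004],
-0.06 [0.41385518 0.08342646]
-0.012 [0.45224005 0.11224663]
t 3.62 pos [ 0.4382 -0.1088  0.1263] D mm [-24.3 192.3  33.7] turn deg [  0.26 -62.28   0.78] min rows 9 F [ 1.4   0.22 -0.79] w 0.0238
[0.078,-0.024,-0.121,0.000,-0.038,0.000],
[0.062,-0.024,-0.129,0.000,-0.038,0.000],
[0.046,-0.025,-0.136,0.000,-0.038,0.000],
[0.030,-0.025,-0.140,0.000,-0.038,0.000],
[0.012,-0.025,-0.143,0.000,-0.038,0.000],
[-0.005,-0.025,-0.143,0.000,-0.038,0.000],
[-0.022,-0.025,-0.142,0.000,-0.038,0.000],
[-0.039,-0.025,-0.138,0.000,-0.038,0.000],
[-0.056,-0.025,-0.132,0.000,-0.038,0.000],
```

Call:
{"op": "drive_tool", "data": {
  "motion": [
    [0.08,-0.03,-0.12,0,-0.038,0],
    [0.06,-0.03,-0.13,0,-0.038,0],
    [0.045,-0.03,-0.135,0,-0.038,0],
    [0.03,-0.025,-0.14,0,-0.038,0],
    [0.01,-0.025,-0.14,0,-0.038,0]
  ]
}}

```text
time_s: 4.03
position: [0.424, -0.0025, 0.1452]
tool_rot: [-0.066, 0.706, -0.703, 0.054]
wrist_force: [0.6, -0.7, -1.4]
gripper_width: 0.0235
```

Call:
{"op": "drive_tool", "data": {
  "motion": [
    [-0.005,-0.025,-0.14,0,-0.038,0],
    [-0.02,-0.025,-0.14,0,-0.038,0],
    [-0.04,-0.025,-0.135,0,-0.038,0],
    [-0.05,-0.025,-0.13,0,-0.038,0],
    [0,0,0,0,0,0]
  ]
}}

```text
time_s: 4.45
position: [0.4086, 0.0875, 0.1557]
tool_rot: [-0.243, 0.671, -0.663, 0.228]
wrist_force: [-0.3, 0.4, -1.5]
gripper_width: 0.024
```

```bash
python3 - <<'E'
from h import *
plan([.41386,.08343,.16],Rt(36.9))
E
```

```text
t 4.45 pos [0.4086 0.0875 0.1557] D mm [ 5.3 -4.1  4.3] turn deg [1.05 2.   0.99] min rows 1 F [-0.32  0.37 -1.51] w 0.024
[-0.010,-0.030,0.043,0.006,0.011,0.006],
```

Call:
{"op": "drive_tool", "data": {
  "motion": [
    [-0.01,-0.03,0.043,0.006,0.011,0.006],
    [0,0,0,0,0,0]
  ]
}}

```text
time_s: 4.62
position: [0.4137, 0.0835, 0.1582]
tool_rot: [0.223, -0.671, 0.672, -0.223]
wrist_force: [-0.5, 0.6, -0.8]
gripper_width: 0.0238
```

```bash
python3 - <<'E'
from h import *
plan([.41386,.08343,.16],Rt(36.9))
d=snap('top','t2'); crop(d,200,140,320,240,6,'t2.png')
e=snap('scene','s2'); crop(e,300,140,440,290,5,'s2.png')
plan([.41386,.08343,.16],Rt(36.9))
E
```

```text
t 4.62 pos [0.4137 0.0835 0.1582] D mm [ 0.1 -0.1  1.8] turn deg [-0.07 -0.18 -0.01] min rows 1 F [-0.55  0.63 -0.77] w 0.0238
[-0.000,-0.012,0.001,-0.000,-0.001,-0.000],
t 4.72 pos [0.4131 0.0833 0.1574] D mm [0.8 0.2 2.6] turn deg [ 0.05 -0.1   0.12] min rows 1 F [ 0.4  -0.49 -1.51] w 0.0239
[-0.005,-0.018,0.002,0.000,-0.001,0.001],
```

View pics/t2.png

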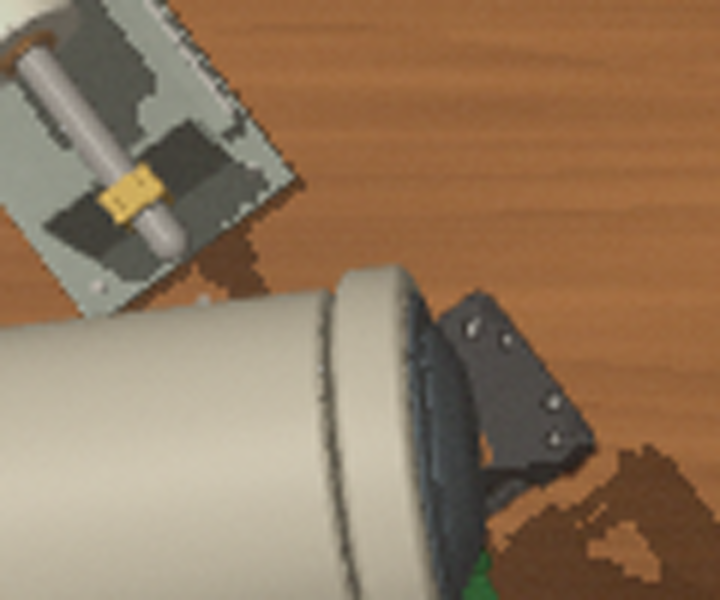

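View pics/s2.png

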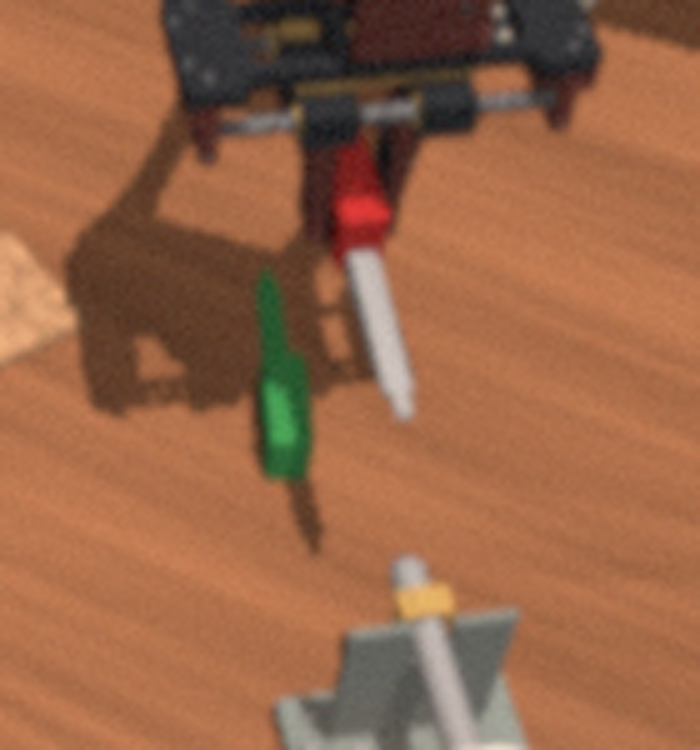

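```bash
python3 - <<'E'
from h import *
e=load('s2'); P=np.array([.4131,.0833,.1574]); Rm=Rt(36.9)
for a in (.100,.103,.115): 
    print(a,proj(e,P-Rm[:,0]*a+[0,0,-.0034+.002]), 'crop',(proj(e,P-Rm[:,0]*a+[0,0,-.0034+.002])-[300,140])*5)
p=cloud(e)
f=-Rm[:,0];l=-Rm[:,2]
q=p-P; a=q@f;b=q@l
hsv=cv2.cvtColor(e['pixels'],cv2.COLOR_RGB2HSV)
m=(abs(b)<.02)&(p[...,2]>.12)&(a>.033)&(a<.13)&(hsv[...,1]<70)
A=a[m];B=b[m];Z=p[m][:,2]
print(len(A),A.min(),A.max())
for lo in np.arange(.035,.12,.01):
    k=(A>lo)&(A<lo+.01)
    if k.sum()>3:
        top=Z[k]
        s=(115-(lo+.005)*1000); th=min(14,2+12*s/76)
        print(round(lo+.005,3),k.sum(),'b',B[k].mean().round(4),B[k].min().round(4),B[k].max().round(4),'z med',np.median(top).round(4),'z-th', (np.median(top)-th/1000).round(4))
h=(abs(b)<.03)&(p[...,2]>.15)&(a<.04)&(a>-.05)&(e['pixels'][...,0]>110)&(e['pixels'][...,1]<90); print('red front',h.sum(), np.sort(a[h])[-5:], p[h][:,2].max(), np.median(b[h]))
E
```

```text
0.1 [[379.55207207 218.37046234]] crop [[397.76036036 391.85231172]]
0.103 [[379.90520788 219.45317792]] crop [[399.52603938 397.2658896 ]]
0.115 [[381.33403835 223.83397703]] crop [[406.67019177 419.16988517]]
2525 0.033011728131448134 0.11273291030565957
0.04 1476 b -0.0019 -0.02 0.0199 z med 0.4412 z-th 0.4274
0.05 461 b 0.006 -0.0092 0.0199 z med 0.511 z-th 0.4987
0.06 178 b 0.0133 -0.0073 0.02 z med 0.5063 z-th 0.4956
0.07 33 b 0.0031 -0.0073 0.0196 z med 0.1631 z-th 0.154
0.08 24 b -0.0015 -0.0079 0.0054 z med 0.1605 z-th 0.153
0.09 30 b -0.0015 -0.0072 0.0064 z med 0.159 z-th 0.153
0.1 23 b -0.0007 -0.0068 0.0054 z med 0.1572 z-th 0.1529
0.11 8 b -0.0013 -0.0037 0.0008 z med 0.1561 z-th 0.1533
red front 217 [0.03232158 0.032804   0.033504   0.03365525 0.03390874] 0.3281328719065026 0.0005423382028716287
```

```bash
cat >> h.py <<'E'
F=np.array([np.cos(np.deg2rad(36.9)),np.sin(np.deg2rad(36.9))])
CC=np.array([.5535,.1889])
def at(a,z,pitch=0,n=None):
    P=CC+F*(a-.1145); plan([P[0],P[1],z],Rt(36.9,pitch),n)
def where():
    from cell import r
    s=r.observe(); q=np.array(s['position'])[:2]-CC; Rm=R.from_quat(s['tool_rot']).as_matrix()
    w=np.array(s['wrist_force'])
    print('t %.2f tip a %.1f lat %.1f mm tcp z %.4f pitch %.2f yaw %.2f roll %.2f | F fwd %.2f lat %.2f z %.2f'%(s['time_s'],1e3*(q@F+.1145),1e3*(q@[-F[1],F[0]]),s['position'][2],np.rad2deg(np.arcsin(-Rm[2,0])),np.rad2deg(np.arctan2(-Rm[1,0],-Rm[0,0])),np.rad2deg(np.arcsin(Rm[2,2])),w[:2]@F,w[:2]@[-F[1],F[0]],w[2]), 'moment',np.round(s['moment'],2))
E
python3 -c "
from h import *
where();at(-.014,.112)"
```

```text
t 4.72 tip a -61.2 lat -0.1 mm tcp z 0.1574 pitch -0.12 yaw 36.80 roll -0.05 | F fwd 0.02 lat -0.63 z -1.51 moment [0.03 0.01 0.03]
t 4.72 pos [0.4131 0.0833 0.1574] D mm [ 37.7  28.5 -45.4] turn deg [ 0.05 -0.1   0.12] min rows 2 F [ 0.4  -0.49 -1.51] w 0.0239
[-0.158,0.151,-0.001,0.000,-0.000,0.000],
[-0.158,0.151,-0.001,0.000,-0.000,0.000],
```

Call:
{"op": "drive_tool", "data": {
  "motion": [
    [-0.08,0.09,0,0,0,0],
    [-0.08,0.08,0,0,0,0],
    [-0.08,0.07,0,0,0,0],
    [-0.04,0.03,0,0,0,0],
    [-0.01,0,0,0,0,0]
  ]
}}

```text
time_s: 5.13
position: [0.4499, 0.1052, 0.115]
tool_rot: [0.219, -0.672, 0.673, -0.218]
wrist_force: [0.3, 0.3, -1.7]
gripper_width: 0.0238
```

```bash
python3 -c "
from h import *
where();at(-.014,.110)"
```

```text
t 5.13 tip a -18.6 lat -4.7 mm tcp z 0.1150 pitch -0.12 yaw 36.03 roll 0.04 | F fwd 0.37 lat 0.03 z -1.75 moment [-0.05 -0.01 -0.04]
t 5.13 pos [0.4499 0.1052 0.115 ] D mm [ 0.8  6.5 -5. ] turn deg [-0.04 -0.87  0.12] min rows 1 F [ 0.28  0.25 -1.75] w 0.0238
[-0.030,0.033,-0.032,-0.000,-0.005,0.001],
```

Call:
{"op": "drive_tool", "data": {
  "motion": [
    [-0.02,0.01,-0.032,0,-0.005,0],
    [0,0,0,0,0,0]
  ]
}}

```text
time_s: 5.3
position: [0.4494, 0.1101, 0.1131]
tool_rot: [0.225, -0.67, 0.671, -0.222]
wrist_force: [0.7, 0.5, -1.2]
gripper_width: 0.0238
```

```bash
python3 -c "
from h import *
where();at(-.014,.108)"
```

```text
t 5.30 tip a -16.1 lat -0.5 mm tcp z 0.1131 pitch -0.22 yaw 36.86 roll -0.00 | F fwd 0.82 lat -0.03 z -1.25 moment [-0.02 -0.03 -0.01]
t 5.3 pos [0.4494 0.1101 0.1131] D mm [ 1.4  1.6 -5.1] turn deg [ 0.   -0.04  0.22] min rows 1 F [ 0.67  0.47 -1.25] w 0.0238
[-0.014,0.034,-0.003,0.000,-0.000,0.001],
```

Call:
{"op": "drive_tool", "data": {
  "motion": [
    [-0.01,0.03,-0.003,0,0,0.001],
    [0,0,0,0,0,0]
  ]
}}

```text
time_s: 5.47
position: [0.4504, 0.1112, 0.1093]
tool_rot: [0.223, -0.671, 0.671, -0.224]
wrist_force: [0.2, 0.2, -1.2]
gripper_width: 0.0234
```

```bash
python3 - <<'E'
from h import *
where()
e=snap('scene','s3'); crop(e,340,190,440,290,7,'s3.png')
where()
p=cloud(e); q=p[...,:2]-CC; a=q@F;b=q@np.array([-F[1],F[0]])
for lo in np.arange(-.06,.005,.006):
    k=(a>lo)&(a<lo+.006)&(abs(b)<.011)&(p[...,2]>.085)
    if k.sum()>2: print(round(lo+.003,3),k.sum(),'b',np.percentile(b[k],[5,50,95]).round(4),'z',np.percentile(p[k][:,2],[10,50,90]).round(4))
E
```

```text
t 5.47 tip a -14.6 lat -0.3 mm tcp z 0.1093 pitch 0.03 yaw 36.85 roll 0.04 | F fwd 0.33 lat 0.05 z -1.18 moment [-0.02 -0.02  0.02]
t 5.52 tip a -14.5 lat -0.4 mm tcp z 0.1100 pitch 0.07 yaw 36.84 roll 0.07 | F fwd -0.29 lat -0.44 z -0.61 moment [-0.04 -0.02 -0.  ]
-0.057 16 b [-0.0074 -0.0024  0.0032] z [0.112  0.1141 0.1155]
-0.051 17 b [-0.0073 -0.0015  0.0049] z [0.1094 0.1132 0.1148]
-0.045 18 b [-0.0073 -0.0019  0.0048] z [0.109  0.111  0.1134]
-0.039 16 b [-0.007  -0.002   0.0042] z [0.1103 0.1112 0.1128]
-0.033 17 b [-0.0066  0.0004  0.0051] z [0.1082 0.1094 0.1116]
-0.027 18 b [-0.008  -0.0034  0.0029] z [0.0971 0.1079 0.1102]
-0.021 21 b [-0.0092 -0.0027  0.0031] z [0.0961 0.1007 0.1087]
-0.015 19 b [-0.0082 -0.003   0.0038] z [0.0979 0.0996 0.1064]
-0.009 8 b [-0.0089  0.002   0.0097] z [0.1006 0.1053 0.1067]
-0.003 27 b [-0.0107 -0.0024  0.0085] z [0.1047 0.1064 0.1076]
0.003 32 b [-0.0089 -0.0003  0.0095] z [0.097  0.1055 0.1071]
```

View pics/s3.png

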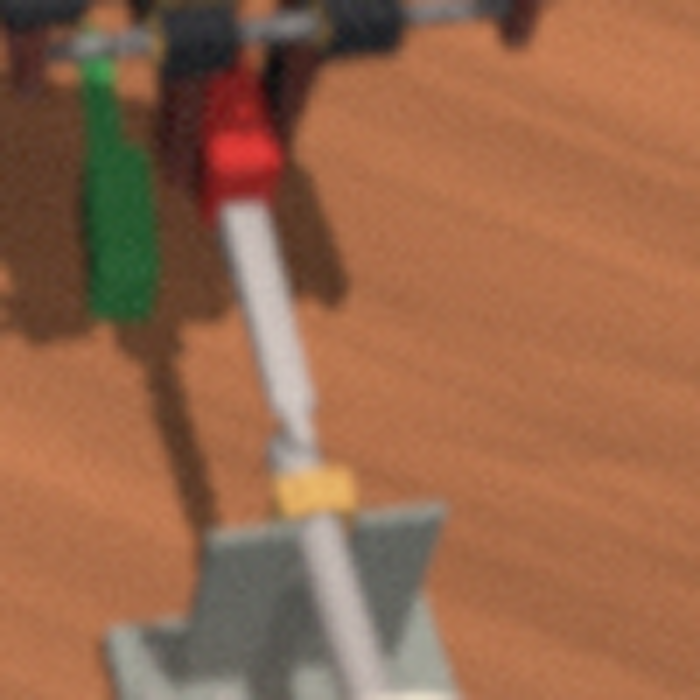

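Call:
{"op": "drive_tool", "data": {
  "motion": [
    [0,0.014,-0.004,0,0,0]
  ]
}}

```text
time_s: 5.6
position: [0.4506, 0.1115, 0.1087]
tool_rot: [0.222, -0.67, 0.671, -0.224]
wrist_force: [0.3, -0.7, -1.2]
gripper_width: 0.0239
```

Call:
{"op": "drive_tool", "data": {
  "motion": [
    [0,0.01,0,0,0,0]
  ]
}}

```text
time_s: 5.68
position: [0.4505, 0.1115, 0.1073]
tool_rot: [0.222, -0.67, 0.671, -0.225]
wrist_force: [-0.4, -1.2, -1.6]
gripper_width: 0.024
```

Call:
{"op": "drive_tool", "data": {
  "motion": [
    [0,0.01,0,0,0,0]
  ]
}}

```text
time_s: 5.77
position: [0.4506, 0.1115, 0.1061]
tool_rot: [0.222, -0.67, 0.671, -0.225]
wrist_force: [0.6, 0.4, -0.8]
gripper_width: 0.0236
```

```bash
python3 -c "
from h import *
where()"
```

```text
t 5.77 tip a -14.3 lat -0.1 mm tcp z 0.1061 pitch 0.20 yaw 36.83 roll 0.15 | F fwd 0.71 lat 0.01 z -0.78 moment [-0.01 -0.01  0.02]
```

Call:
{"op": "drive_tool", "data": {
  "motion": [
    [0,0.003,0,-0.001,0,-0.003]
  ]
}}

```text
time_s: 5.85
position: [0.4504, 0.1114, 0.1056]
tool_rot: [0.225, -0.67, 0.671, -0.221]
wrist_force: [-0.9, -0.3, -1.2]
gripper_width: 0.0237
```

Call:
{"op": "drive_tool", "data": {
  "motion": [
    [0,0.003,0,0,0,0]
  ]
}}

```text
time_s: 5.93
position: [0.4504, 0.1114, 0.1051]
tool_rot: [0.226, -0.67, 0.671, -0.221]
wrist_force: [-0.1, 0.1, 1.3]
gripper_width: 0.0237
```

Call:
{"op": "drive_tool", "data": {
  "motion": [
    [0,0.004,0,0,0,0]
  ]
}}

```text
time_s: 6.02
position: [0.4506, 0.1114, 0.1049]
tool_rot: [0.225, -0.67, 0.671, -0.221]
wrist_force: [-0.7, 0.4, 2.6]
gripper_width: 0.0239
```

```bash
python3 -c "
from h import *
where()"
```

```text
t 6.02 tip a -14.3 lat -0.2 mm tcp z 0.1049 pitch -0.34 yaw 36.82 roll -0.02 | F fwd -0.29 lat 0.74 z 2.57 moment [ 0.05 -0.1   0.03]
```

Call:
{"op": "drive_tool", "data": {
  "motion": [
    [-0.02,0.002,-0.001,0,0,0]
  ]
}}

```text
time_s: 6.1
position: [0.4531, 0.1132, 0.105]
tool_rot: [0.225, -0.67, 0.672, -0.221]
wrist_force: [-0.4, -0.8, -0.0]
gripper_width: 0.0239
```

Call:
{"op": "drive_tool", "data": {
  "motion": [
    [-0.02,0.002,0,0,0,0]
  ]
}}

```text
time_s: 6.18
position: [0.4559, 0.1152, 0.105]
tool_rot: [0.225, -0.67, 0.672, -0.222]
wrist_force: [-0.8, -0.2, -0.8]
gripper_width: 0.0236
```

Call:
{"op": "drive_tool", "data": {
  "motion": [
    [-0.02,0.002,0,0,0,0]
  ]
}}

```text
time_s: 6.27
position: [0.4587, 0.1172, 0.1049]
tool_rot: [0.225, -0.67, 0.672, -0.222]
wrist_force: [-0.1, 0.3, 1.4]
gripper_width: 0.024
```

```bash
python3 -c "
from h import *
where()"
```

```text
t 6.27 tip a -4.4 lat -0.4 mm tcp z 0.1049 pitch -0.25 yaw 36.80 roll 0.04 | F fwd 0.14 lat 0.32 z 1.36 moment [ 0.01 -0.08 -0.06]
```

Call:
{"op": "drive_tool", "data": {
  "motion": [
    [-0.02,0.001,-0.002,0,0.001,0]
  ]
}}

```text
time_s: 6.35
position: [0.4613, 0.1194, 0.1049]
tool_rot: [0.223, -0.671, 0.672, -0.221]
wrist_force: [-1.2, 0.2, -0.1]
gripper_width: 0.0237
```

Call:
{"op": "drive_tool", "data": {
  "motion": [
    [-0.02,0.001,-0.001,0,0,0]
  ]
}}

```text
time_s: 6.43
position: [0.4638, 0.1214, 0.1048]
tool_rot: [0.223, -0.671, 0.672, -0.221]
wrist_force: [-2.4, -1.6, 2.8]
gripper_width: 0.0235
```

Call:
{"op": "drive_tool", "data": {
  "motion": [
    [-0.02,0.001,0,0,0,0]
  ]
}}

```text
time_s: 6.52
position: [0.4663, 0.1232, 0.1049]
tool_rot: [0.224, -0.67, 0.672, -0.22]
wrist_force: [-4.0, -2.8, 3.1]
gripper_width: 0.0238
```

```bash
python3 -c "
from h import *
where()"
```

```text
t 6.52 tip a 5.3 lat -0.2 mm tcp z 0.1049 pitch -0.30 yaw 36.58 roll 0.06 | F fwd -4.85 lat 0.14 z 3.11 moment [-0.23  0.35 -0.06]
```

Call:
{"op": "drive_tool", "data": {
  "motion": [
    [-0.025,0.001,0,0,0.001,0]
  ]
}}

```text
time_s: 6.6
position: [0.469, 0.1252, 0.1049]
tool_rot: [0.223, -0.671, 0.673, -0.219]
wrist_force: [-7.5, -5.1, 6.3]
gripper_width: 0.0237
```

Call:
{"op": "drive_tool", "data": {
  "motion": [
    [-0.025,0.001,0,0,0,0]
  ]
}}

```text
time_s: 6.68
position: [0.4715, 0.1268, 0.1051]
tool_rot: [0.224, -0.67, 0.673, -0.217]
wrist_force: [-8.4, -5.4, 5.6]
gripper_width: 0.0239
```

Call:
{"op": "drive_tool", "data": {
  "motion": [
    [-0.025,0.001,0,0,0,0]
  ]
}}

```text
time_s: 6.77
position: [0.4738, 0.1284, 0.1054]
tool_rot: [0.225, -0.67, 0.674, -0.216]
wrist_force: [-9.2, -6.9, 6.9]
gripper_width: 0.0236
```

```bash
python3 -c "
from h import *
where()"
```

```text
t 6.77 tip a 14.4 lat -0.6 mm tcp z 0.1054 pitch -0.74 yaw 36.32 roll 0.10 | F fwd -11.46 lat -0.00 z 6.88 moment [-0.74  1.07 -0.02]
```

Call:
{"op": "drive_tool", "data": {
  "motion": [
    [-0.025,-0.004,-0.003,0,0.002,0.001]
  ]
}}

```text
time_s: 6.85
position: [0.4755, 0.13, 0.1059]
tool_rot: [0.223, -0.67, 0.675, -0.213]
wrist_force: [-8.3, -6.0, 2.0]
gripper_width: 0.0237
```

Call:
{"op": "drive_tool", "data": {
  "motion": [
    [-0.025,-0.003,-0.002,0,0.001,0]
  ]
}}

```text
time_s: 6.93
position: [0.4769, 0.1313, 0.1061]
tool_rot: [0.223, -0.67, 0.676, -0.21]
wrist_force: [-11.6, -7.4, 7.1]
gripper_width: 0.0237
```

```bash
python3 -c "
from h import *
where()"
```

```text
t 6.93 tip a 18.7 lat -0.0 mm tcp z 0.1061 pitch -1.14 yaw 35.69 roll 0.08 | F fwd -13.74 lat 1.04 z 7.10 moment [-0.92  1.3   0.  ]
```

Call:
{"op": "drive_tool", "data": {
  "motion": [
    [-0.02,-0.003,0,0,-0.005,0.003]
  ]
}}

```text
time_s: 7.02
position: [0.4788, 0.1324, 0.106]
tool_rot: [0.226, -0.669, 0.673, -0.217]
wrist_force: [-2.7, -3.3, -1.6]
gripper_width: 0.024
```

```bash
python3 -c "
from h import *
where()
e=snap('scene','s4'); crop(e,350,210,430,290,8,'s4.png')
where()"
```

```text
t 7.02 tip a 20.8 lat -0.3 mm tcp z 0.1060 pitch -0.81 yaw 36.54 roll 0.08 | F fwd -4.14 lat -0.99 z -1.57 moment [-0.75  0.56 -0.14]
t 7.07 tip a 21.1 lat -0.3 mm tcp z 0.1058 pitch -0.75 yaw 36.64 roll 0.07 | F fwd -3.42 lat 0.00 z 0.35 moment [-0.37  0.29 -0.05]
```

View pics/s4.png

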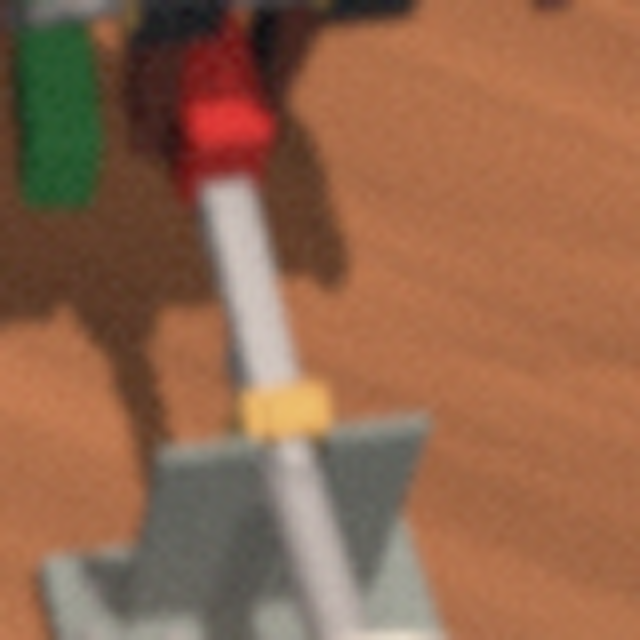

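Call:
{"op": "drive_tool", "data": {
  "motion": [
    [-0.022,-0.001,0.001,0,-0.001,0.003]
  ]
}}

```text
time_s: 7.15
position: [0.4807, 0.1336, 0.1051]
tool_rot: [0.226, -0.67, 0.672, -0.221]
wrist_force: [-7.9, -4.4, 1.9]
gripper_width: 0.0237
```

Call:
{"op": "drive_tool", "data": {
  "motion": [
    [-0.022,-0.001,0,0,0,0.002]
  ]
}}

```text
time_s: 7.23
position: [0.4822, 0.1347, 0.1048]
tool_rot: [0.225, -0.67, 0.672, -0.221]
wrist_force: [-9.4, -6.7, 5.0]
gripper_width: 0.0234
```

```bash
python3 -c "
from h import *
where()"
```

```text
t 7.23 tip a 24.9 lat -0.5 mm tcp z 0.1048 pitch -0.34 yaw 36.76 roll 0.02 | F fwd -11.55 lat 0.31 z 5.02 moment [-0.74  1.07 -0.  ]
```

Call:
{"op": "drive_tool", "data": {
  "motion": [
    [-0.022,-0.002,-0.002,0,0,0.001]
  ]
}}

```text
time_s: 7.32
position: [0.4834, 0.1358, 0.1049]
tool_rot: [0.225, -0.67, 0.672, -0.22]
wrist_force: [-8.9, -7.4, 6.2]
gripper_width: 0.0237
```

Call:
{"op": "drive_tool", "data": {
  "motion": [
    [-0.022,-0.002,-0.001,0,0,0.001]
  ]
}}

```text
time_s: 7.4
position: [0.4848, 0.1368, 0.105]
tool_rot: [0.225, -0.67, 0.672, -0.219]
wrist_force: [-8.1, -6.1, 3.8]
gripper_width: 0.0239
```

```bash
python3 -c "
from h import *
where()"
```

```text
t 7.40 tip a 28.3 lat -0.4 mm tcp z 0.1050 pitch -0.48 yaw 36.65 roll 0.00 | F fwd -10.14 lat 0.04 z 3.82 moment [-0.78  0.99 -0.02]
```

Call:
{"op": "drive_tool", "data": {
  "motion": [
    [-0.022,-0.002,-0.001,0,-0.001,0.001]
  ]
}}

```text
time_s: 7.48
position: [0.4863, 0.1379, 0.1052]
tool_rot: [0.226, -0.67, 0.672, -0.22]
wrist_force: [-6.3, -5.2, 3.3]
gripper_width: 0.0236
```

Call:
{"op": "drive_tool", "data": {
  "motion": [
    [-0.022,-0.002,-0.001,0,0,0.001]
  ]
}}

```text
time_s: 7.57
position: [0.488, 0.1392, 0.1052]
tool_rot: [0.226, -0.67, 0.672, -0.22]
wrist_force: [-7.9, -5.3, 1.4]
gripper_width: 0.0235
```

Call:
{"op": "drive_tool", "data": {
  "motion": [
    [-0.022,-0.002,-0.001,0,0,0.001]
  ]
}}

```text
time_s: 7.65
position: [0.4895, 0.1405, 0.1052]
tool_rot: [0.226, -0.67, 0.672, -0.219]
wrist_force: [-7.5, -5.6, 3.0]
gripper_width: 0.0236
```

```bash
python3 -c "
from h import *
where()"
```

```text
t 7.65 tip a 34.3 lat -0.3 mm tcp z 0.1052 pitch -0.60 yaw 36.69 roll -0.03 | F fwd -9.37 lat 0.03 z 2.96 moment [-0.66  0.83 -0.01]
```

Call:
{"op": "drive_tool", "data": {
  "motion": [
    [-0.022,-0.001,-0.001,0,-0.001,0.001]
  ]
}}

```text
time_s: 7.73
position: [0.4914, 0.1419, 0.1052]
tool_rot: [0.227, -0.67, 0.672, -0.22]
wrist_force: [-6.7, -5.3, 2.3]
gripper_width: 0.0241
```

Call:
{"op": "drive_tool", "data": {
  "motion": [
    [-0.022,-0.001,-0.001,0,0,0.001]
  ]
}}

```text
time_s: 7.82
position: [0.4933, 0.1434, 0.1052]
tool_rot: [0.226, -0.67, 0.672, -0.22]
wrist_force: [-6.3, -4.5, 2.5]
gripper_width: 0.0236
```

Call:
{"op": "drive_tool", "data": {
  "motion": [
    [-0.022,-0.001,-0.001,0,0,0.001]
  ]
}}

```text
time_s: 7.9
position: [0.4953, 0.145, 0.1052]
tool_rot: [0.226, -0.67, 0.672, -0.22]
wrist_force: [-5.4, -3.9, 2.5]
gripper_width: 0.0239
```

```bash
python3 -c "
from h import *
where()
e=snap('scene','s5'); crop(e,350,210,430,290,8,'s5.png')"
```

```text
t 7.90 tip a 41.6 lat -0.2 mm tcp z 0.1052 pitch -0.52 yaw 36.75 roll -0.05 | F fwd -6.67 lat 0.13 z 2.48 moment [-0.44  0.6   0.  ]
```

View pics/s5.png

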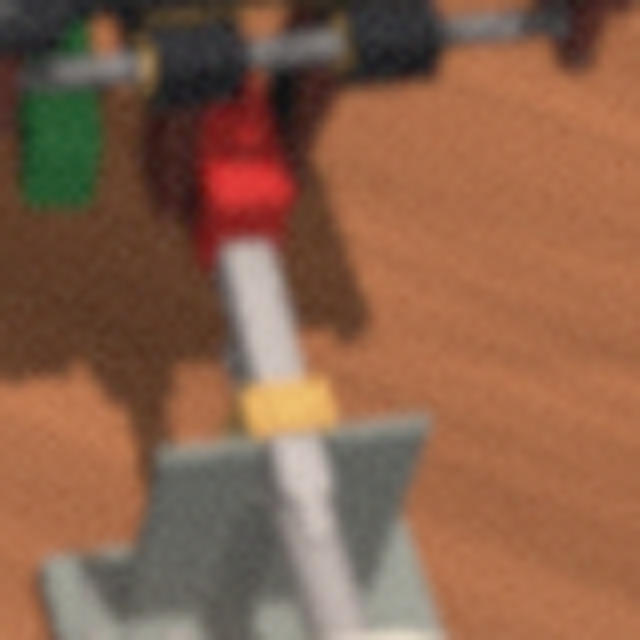

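Call:
{"op": "drive_tool", "data": {
  "motion": [
    [-0.022,-0.001,-0.001,0,-0.001,0.001]
  ]
}}

```text
time_s: 8.03
position: [0.4981, 0.1473, 0.1049]
tool_rot: [0.226, -0.67, 0.671, -0.222]
wrist_force: [-5.0, -4.2, 1.4]
gripper_width: 0.0235
```

Call:
{"op": "drive_tool", "data": {
  "motion": [
    [-0.02,-0.001,-0.001,0,0,0.001]
  ]
}}

```text
time_s: 8.12
position: [0.5003, 0.1492, 0.1047]
tool_rot: [0.225, -0.671, 0.671, -0.222]
wrist_force: [-2.7, -2.0, 1.9]
gripper_width: 0.0243
```

Call:
{"op": "drive_tool", "data": {
  "motion": [
    [-0.018,-0.001,0,0,0,0.001]
  ]
}}

```text
time_s: 8.2
position: [0.5024, 0.1508, 0.1046]
tool_rot: [-0.225, 0.671, -0.67, 0.223]
wrist_force: [-3.4, -2.7, 1.9]
gripper_width: 0.0237
```

```bash
cat >> h.py <<'E'
def clip(e):
    p=cloud(e); hsv=cv2.cvtColor(e['pixels'],cv2.COLOR_RGB2HSV)
    q=p[...,:2]-CC; a=q@F;b=q@np.array([-F[1],F[0]])
    m=(hsv[...,1]>110)&(hsv[...,0]>15)&(hsv[...,0]<30)&(hsv[...,2]>130)&(p[...,2]>.05)&(abs(a)<.1)&(abs(b)<.04)
    v,u=np.nonzero(m); print('clip n',m.sum(),'px',u.mean().round(1),v.mean().round(1),'a,b',np.median(a[m]).round(4),np.median(b[m]).round(4),'z',np.percentile(p[m][:,2],[10,50,90]).round(4))
E
python3 -c "
from h import *
where()
clip(load('s3'));clip(load('s4'));clip(load('s5'))
e=snap('scene','s6');clip(e)
where()"
```

```text
t 8.20 tip a 50.8 lat 0.2 mm tcp z 0.1046 pitch -0.09 yaw 36.91 roll -0.09 | F fwd -4.35 lat -0.06 z 1.88 moment [-0.19  0.27 -0.01]
clip n 65 px 384.5 260.2 a,b -0.0002 -0.0017 z [0.1037 0.1062 0.1076]
clip n 61 px 385.0 261.1 a,b 0.0029 -0.0019 z [0.106  0.1077 0.1102]
clip n 65 px 384.9 260.5 a,b 0.0031 -0.0031 z [0.1086 0.1112 0.1128]
clip n 68 px 384.9 259.7 a,b 0.0035 -0.0028 z [0.1101 0.1124 0.114 ]
t 8.25 tip a 51.3 lat 0.3 mm tcp z 0.1046 pitch -0.03 yaw 36.92 roll -0.09 | F fwd -1.19 lat 0.46 z -0.05 moment [-0.08  0.11  0.01]
```

Call:
{"op": "drive_tool", "data": {
  "motion": [
    [0,-0.02,-0.001,0,0,0.003],
    [0,-0.02,0,0,0,0.003],
    [0,-0.02,0,0,0,0.003]
  ]
}}

```text
time_s: 8.5
position: [0.503, 0.1524, 0.1121]
tool_rot: [-0.215, 0.675, -0.666, 0.234]
wrist_force: [1.8, -1.5, -2.4]
gripper_width: 0.0237
```

```bash
python3 -c "
from h import *
where()
e=snap('scene','s7');clip(e);crop(e,350,210,430,290,8,'s7.png')
where()"
```

```text
t 8.50 tip a 52.2 lat 1.1 mm tcp z 0.1121 pitch 1.69 yaw 36.98 roll -0.18 | F fwd 0.50 lat -2.27 z -2.41 moment [-0.09  0.02  0.01]
clip n 71 px 386.3 257.7 a,b 0.0038 -0.0015 z [0.1178 0.122  0.1244]
t 8.55 tip a 52.4 lat 1.0 mm tcp z 0.1130 pitch 1.78 yaw 36.97 roll -0.15 | F fwd 0.83 lat -0.45 z -1.10 moment [-0.   -0.01  0.01]
```

View pics/s7.png

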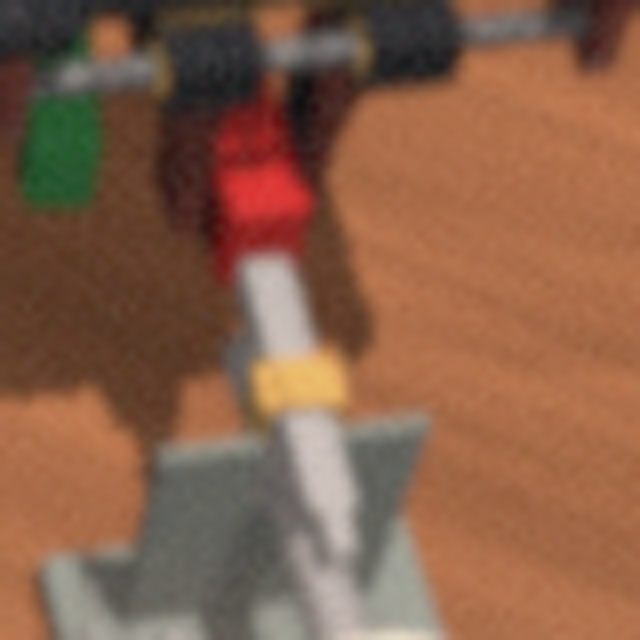

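Call:
{"op": "drive_tool", "data": {
  "motion": [
    [0,-0.03,0.006,0,0,0.006],
    [0,-0.03,0,0,0,0.007],
    [0,-0.03,0,0,0,0.007],
    [0,-0.03,0,0,0,0.007],
    [0,-0.03,0,0,0,0.007]
  ]
}}

```text
time_s: 8.97
position: [0.5027, 0.1509, 0.1376]
tool_rot: [-0.174, 0.686, -0.651, 0.273]
wrist_force: [-0.1, 0.4, -1.1]
gripper_width: 0.0236
```

```bash
python3 -c "
from h import *
where()
e=snap('scene','s8');clip(e);crop(e,350,210,430,290,8,'s8.png')
where()"
```

```text
t 8.97 tip a 51.0 lat 0.2 mm tcp z 0.1376 pitch 8.53 yaw 36.99 roll -0.14 | F fwd 0.18 lat 0.38 z -1.08 moment [-0.08  0.08 -0.04]
clip n 67 px 388.3 248.3 a,b 0.002 -0.0021 z [0.1528 0.1558 0.1574]
t 9.02 tip a 51.1 lat -0.1 mm tcp z 0.1390 pitch 8.69 yaw 36.98 roll -0.09 | F fwd 1.00 lat -1.36 z -0.63 moment [-0.05 -0.06  0.05]
```

View pics/s8.png

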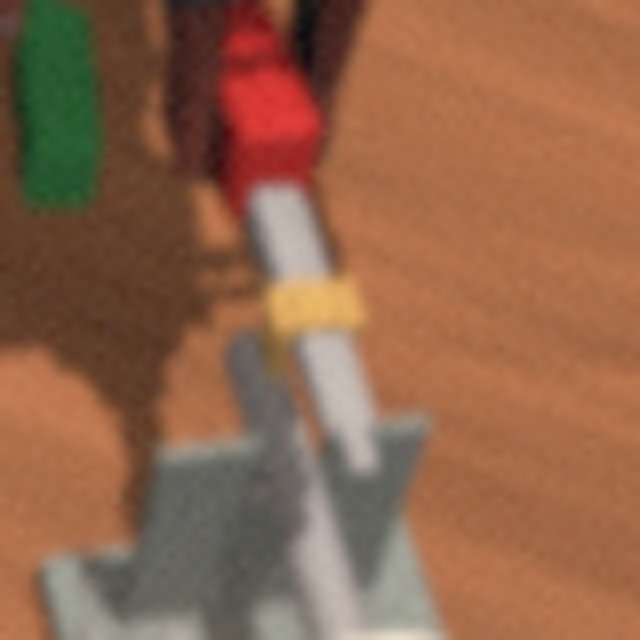

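Call:
{"op": "drive_tool", "data": {
  "motion": [
    [0,-0.03,0,0,0,0.005],
    [0,-0.04,0,0,0,0.006],
    [0,-0.05,0,0,0,0.006],
    [0,-0.05,0,0,0,0.003],
    [0,-0.03,0,0,0,0]
  ]
}}

```text
time_s: 9.43
position: [0.4972, 0.1465, 0.1713]
tool_rot: [-0.149, 0.692, -0.641, 0.297]
wrist_force: [-0.0, -0.1, -1.8]
gripper_width: 0.0233
```

```bash
python3 -c "
from h import *
where()
plan([.376,-.304,.19],Rt(-40,12),25)"
```

```text
t 9.43 tip a 44.0 lat -0.2 mm tcp z 0.1713 pitch 12.71 yaw 36.94 roll -0.08 | F fwd -0.07 lat -0.03 z -1.85 moment [-0.08  0.09  0.02]
t 9.43 pos [0.4972 0.1465 0.1713] D mm [-121.2 -450.5   18.7] turn deg [16.53 75.17 -0.55] min rows 12 F [-0.04 -0.07 -1.85] w 0.0233
[0.095,-0.027,0.077,0.004,0.017,-0.000],
[0.090,-0.026,0.082,0.004,0.017,-0.000],
[0.086,-0.025,0.087,0.004,0.017,-0.000],
[0.081,-0.024,0.091,0.004,0.017,-0.000],
[0.076,-0.022,0.096,0.004,0.017,-0.000],
[0.071,-0.021,0.100,0.004,0.017,-0.000],
[0.066,-0.020,0.104,0.004,0.017,-0.000],
[0.060,-0.019,0.107,0.004,0.017,-0.000],
[0.055,-0.018,0.110,0.004,0.017,-0.000],
[0.049,-0.016,0.113,0.004,0.017,-0.000],
[0.043,-0.015,0.116,0.004,0.017,-0.000],
[0.037,-0.014,0.118,0.004,0.017,-0.000],
[0.030,-0.012,0.120,0.004,0.017,-0.000],
[0.024,-0.011,0.122,0.004,0.017,-0.000],
[0.018,-0.009,0.123,0.004,0.017,-0.000],
[0.011,-0.008,0.124,0.004,0.017,-0.000],
[0.005,-0.006,0.124,0.004,0.017,-0.000],
[-0.002,-0.005,0.124,0.004,0.017,-0.000],
[-0.008,-0.004,0.124,0.004,0.017,-0.000],
[-0.015,-0.002,0.124,0.004,0.017,-0.000],
[-0.021,-0.001,0.123,0.004,0.017,-0.000],
[-0.028,0.001,0.121,0.004,0.017,-0.000],
[-0.034,0.002,0.120,0.004,0.017,-0.000],
[-0.040,0.003,0.118,0.004,0.017,-0.000],
[-0.046,0.005,0.115,0.004,0.017,-0.000],
```

Call:
{"op": "drive_tool", "data": {
  "motion": [
    [0.03,-0.02,0.02,0.001,0.004,0],
    [0.05,-0.03,0.04,0.002,0.009,0],
    [0.07,-0.03,0.06,0.003,0.013,0],
    [0.08,-0.025,0.08,0.004,0.017,0],
    [0.08,-0.024,0.09,0.004,0.017,0]
  ]
}}

```text
time_s: 9.85
position: [0.4777, 0.0799, 0.1821]
tool_rot: [-0.077, 0.703, -0.669, 0.23]
wrist_force: [0.9, 0.2, -1.3]
gripper_width: 0.0237
```

```bash
python3 -c "
from h import *
where()
plan([.376,-.304,.19],Rt(-40,12),21)" | head -12
```

```text
t 9.85 tip a -11.6 lat -41.6 mm tcp z 0.1821 pitch 12.76 yaw 25.23 roll 0.01 | F fwd 0.87 lat -0.36 z -1.26 moment [-0.1   0.1   0.01]
t 9.85 pos [0.4777 0.0799 0.1821] D mm [-101.7 -383.9    7.9] turn deg [13.97 63.71 -0.68] min rows 10 F [ 0.91  0.23 -1.26] w 0.0237
[0.079,-0.020,0.097,0.004,0.017,-0.000],
[0.073,-0.019,0.101,0.004,0.017,-0.000],
[0.068,-0.018,0.105,0.004,0.017,-0.000],
[0.062,-0.017,0.108,0.004,0.017,-0.000],
[0.056,-0.015,0.112,0.004,0.017,-0.000],
[0.051,-0.014,0.115,0.004,0.017,-0.000],
[0.044,-0.013,0.117,0.004,0.017,-0.000],
[0.038,-0.011,0.120,0.004,0.017,-0.000],
[0.032,-0.010,0.122,0.004,0.017,-0.000],
[0.025,-0.008,0.123,0.004,0.017,-0.000],
```

Call:
{"op": "drive_tool", "data": {
  "motion": [
    [0.08,-0.02,0.097,0.004,0.017,0],
    [0.073,-0.02,0.1,0.004,0.017,0],
    [0.068,-0.02,0.105,0.004,0.017,0],
    [0.062,-0.017,0.108,0.004,0.017,0],
    [0.056,-0.015,0.112,0.004,0.017,0]
  ]
}}

```text
time_s: 10.27
position: [0.448, -0.02, 0.1841]
tool_rot: [0.029, 0.705, -0.697, 0.126]
wrist_force: [0.4, -0.1, -1.7]
gripper_width: 0.0237
```

Call:
{"op": "drive_tool", "data": {
  "motion": [
    [0.05,-0.014,0.115,0.004,0.017,0],
    [0.044,-0.013,0.117,0.004,0.017,0],
    [0.038,-0.011,0.12,0.004,0.017,0],
    [0.032,-0.01,0.12,0.004,0.017,0],
    [0.025,-0.008,0.12,0.004,0.017,0]
  ]
}}

```text
time_s: 10.68
position: [0.4143, -0.118, 0.1859]
tool_rot: [-0.135, -0.691, 0.71, -0.019]
wrist_force: [0.3, -1.3, -1.8]
gripper_width: 0.0238
```

```bash
python3 -c "
from h import *
where()
plan([.376,-.304,.19],Rt(-40,12),11)" | head -12
```

```text
t 10.68 tip a -181.1 lat -161.9 mm tcp z 0.1859 pitch 12.61 yaw -9.43 roll 0.47 | F fwd -0.50 lat -1.20 z -1.78 moment [0.09 0.17 0.02]
t 10.68 pos [ 0.4143 -0.118   0.1859] D mm [ -38.3 -186.     4.1] turn deg [ 6.04 29.86 -0.72] min rows 5 F [ 0.32 -1.26 -1.78] w 0.0238
[0.004,-0.002,0.115,0.003,0.015,-0.000],
[-0.002,-0.001,0.115,0.003,0.015,-0.000],
[-0.007,-0.000,0.115,0.003,0.015,-0.000],
[-0.013,0.001,0.114,0.003,0.015,-0.000],
[-0.018,0.002,0.114,0.003,0.015,-0.000],
[-0.023,0.003,0.113,0.003,0.015,-0.000],
[-0.029,0.004,0.111,0.003,0.015,-0.000],
[-0.034,0.005,0.110,0.003,0.015,-0.000],
[-0.039,0.006,0.108,0.003,0.015,-0.000],
[-0.044,0.007,0.106,0.003,0.015,-0.000],
```

Call:
{"op": "drive_tool", "data": {
  "motion": [
    [0.004,-0.002,0.115,0.003,0.015,0],
    [-0.002,-0.001,0.115,0.003,0.015,0],
    [-0.007,0,0.115,0.003,0.015,0],
    [-0.013,0.001,0.114,0.003,0.015,0],
    [-0.018,0.002,0.11,0.003,0.015,0]
  ]
}}

```text
time_s: 11.1
position: [0.3898, -0.2095, 0.1873]
tool_rot: [-0.228, -0.668, 0.704, 0.076]
wrist_force: [0.4, -0.5, -1.5]
gripper_width: 0.0234
```

Call:
{"op": "drive_tool", "data": {
  "motion": [
    [-0.023,0.003,0.1,0.003,0.014,0],
    [-0.025,0.004,0.08,0.003,0.012,0],
    [-0.02,0.004,0.06,0.002,0.01,0],
    [-0.015,0.002,0.04,0.001,0.006,0],
    [-0.005,0.001,0.02,0,0.003,0]
  ]
}}

```text
time_s: 11.52
position: [0.3742, -0.2622, 0.1875]
tool_rot: [-0.283, -0.647, 0.694, 0.136]
wrist_force: [0.5, -0.2, -1.8]
gripper_width: 0.0237
```

```bash
python3 - <<'E'
from h import *
where()
e=snap('scene','s9');crop(e,170,80,310,220,5,'s9.png')
d=snap('top','t9');crop(d,320,150,480,300,5,'t9.png')
plan([.376,-.304,.19],Rt(-40,12))
for nm,x in (('s',e),('t',d)):
    p=cloud(x);g=(np.hypot(p[...,0]-.458,p[...,1]+.3735)<.1)&(p[...,2]>.012)&(p[...,2]<.03); print(nm,'dish',cv2.minAreaRect((p[g][:,:2]*1000).astype(np.float32)))
E
```

```text
t 11.52 tip a -299.7 lat -253.1 mm tcp z 0.1875 pitch 12.52 yaw -34.73 roll 0.10 | F fwd 0.26 lat -0.47 z -1.85 moment [0.18 0.17 0.02]
t 11.62 pos [ 0.3745 -0.2617  0.1875] D mm [  1.5 -42.3   2.5] turn deg [ 1.05  5.24 -0.52] min rows 2 F [ 0.22 -0.57 -1.15] w 0.0239
[-0.084,0.010,0.113,0.003,0.015,-0.001],
[-0.089,0.011,0.109,0.003,0.015,-0.001],
s dish ((458.2388916015625, -373.5444641113281), (113.32463073730469, 132.21983337402344), 82.72098541259766)
t dish ((457.8942565917969, -373.52374267578125), (111.5186767578125, 130.147216796875), 83.13333129882812)
```

View pics/s9.png

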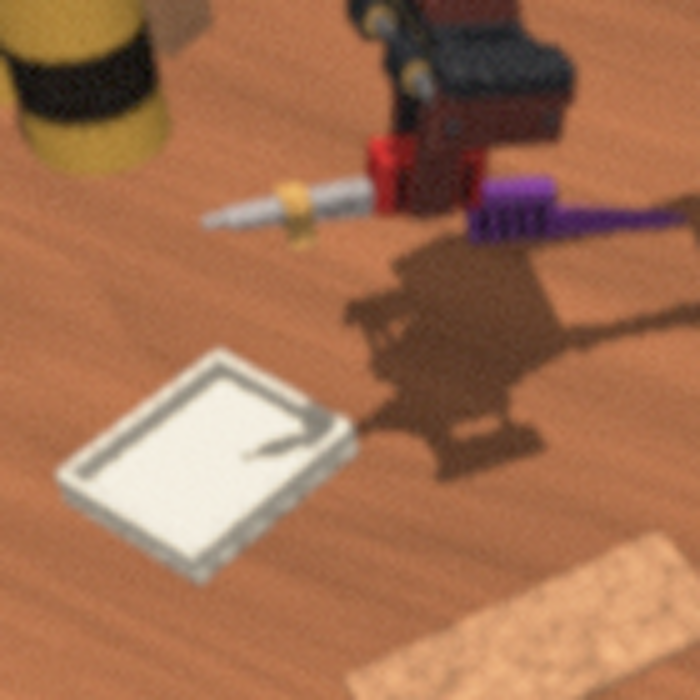

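View pics/t9.png

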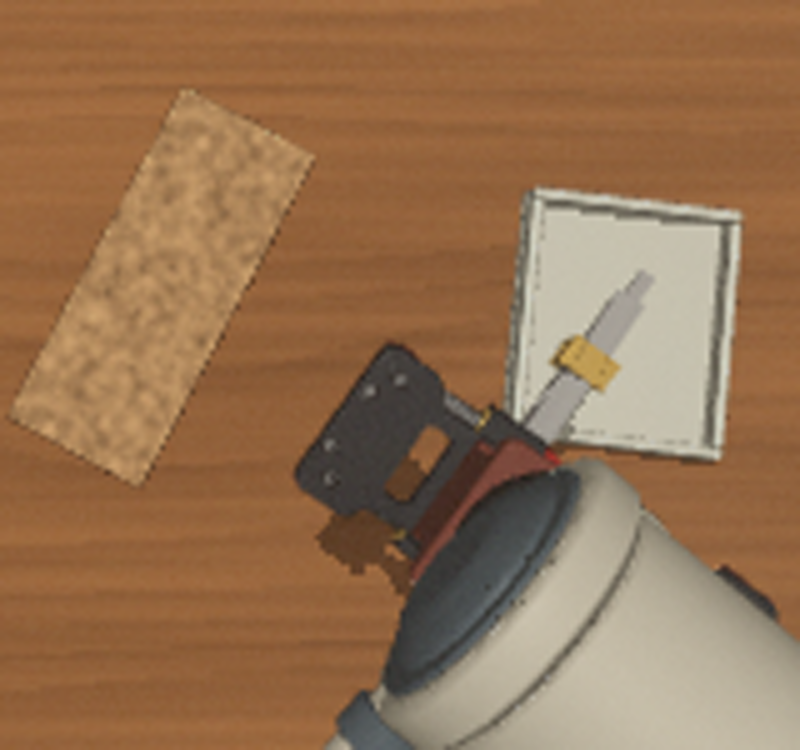

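```bash
cat >> h.py <<'E'
def tipplan(tip,yaw,pitch,n=None):
    Rm=Rt(yaw,pitch); plan(np.array(tip)-Rm@[-.1145,.003,0],Rm,n)
def tipnow():
    from cell import r
    s=r.observe();Rm=R.from_quat(s['tool_rot']).as_matrix()
    t=np.array(s['position'])+Rm@[-.1145,.003,0]
    f=-Rm[:,0]
    print('t %.2f tip'%s['time_s'],t.round(4),'pitch %.1f yaw %.1f roll %.1f'%(np.rad2deg(np.arcsin(f[2])),np.rad2deg(np.arctan2(f[1],f[0])),np.rad2deg(np.arcsin(Rm[2,2]))),'rel dish f,l',((t[:2]-[.458,-.3735])@np.array([[.766,.643],[-.643,.766]])).round(4),'F',np.round(s['wrist_force'],1),'q',np.round(s['q'],2))
E
python3 -c "
from h import *
tipnow()
tipplan([.443,-.3605,.085],-40,6,8)"
```

```text
t 11.62 tip [ 0.467  -0.3256  0.2094] pitch 12.5 yaw -34.6 roll 0.1 rel dish f,l [-0.0239  0.0425] F [ 0.2 -0.6 -1.1] q [-0.7  -0.52  1.83  0.02  1.61  1.48]
t 11.62 pos [ 0.3745 -0.2617  0.1875] D mm [ -18.9  -25.4 -111.5] turn deg [ 0.77  5.29 -6.52] min rows 3 F [ 0.22 -0.57 -1.15] w 0.0239
[0.021,0.091,0.026,0.001,0.004,-0.005],
[0.019,0.091,0.026,0.001,0.004,-0.005],
[0.018,0.091,0.026,0.001,0.004,-0.005],
[0.016,0.091,0.026,0.001,0.004,-0.005],
[0.015,0.092,0.026,0.001,0.004,-0.005],
[0.013,0.092,0.026,0.001,0.004,-0.005],
[0.011,0.092,0.026,0.001,0.004,-0.005],
[0.010,0.092,0.026,0.001,0.004,-0.005],
```

Call:
{"op": "drive_tool", "data": {
  "motion": [
    [0.01,0.03,0.01,0,0.002,-0.002],
    [0.015,0.06,0.02,0.001,0.004,-0.004],
    [0.018,0.08,0.026,0.001,0.005,-0.005],
    [0.018,0.09,0.026,0.001,0.005,-0.005],
    [0.016,0.09,0.026,0.001,0.004,-0.005]
  ]
}}

```text
time_s: 12.03
position: [0.3645, -0.2735, 0.1325]
tool_rot: [-0.283, -0.648, 0.684, 0.181]
wrist_force: [0.1, 0.1, -1.7]
gripper_width: 0.0237
```

Call:
{"op": "drive_tool", "data": {
  "motion": [
    [0.015,0.09,0.026,0.001,0.004,-0.005],
    [0.013,0.09,0.026,0.001,0.003,-0.005],
    [0.012,0.07,0.02,0.001,0.002,-0.003],
    [0.01,0.04,0.01,0,0.001,-0.002],
    [0,0.02,0,0,0,0]
  ]
}}

```text
time_s: 12.45
position: [0.3519, -0.2816, 0.0731]
tool_rot: [-0.273, -0.649, 0.676, 0.216]
wrist_force: [1.0, -0.6, -2.2]
gripper_width: 0.0235
```

```bash
python3 -c "
from h import *
tipnow()
e=snap('scene','s10');crop(e,170,80,310,220,5,'s10.png')
tipplan([.443,-.3605,.055],-40,-10,10)"
```

```text
t 12.45 tip [ 0.4388 -0.3558  0.0802] pitch 5.0 yaw -40.5 roll 0.4 rel dish f,l [-0.0261  0.0012] F [ 1.  -0.6 -2.2] q [-0.75 -0.39  1.93 -0.    1.51  1.53]
t 12.5 pos [ 0.3518 -0.2813  0.0727] D mm [ 5.2 -7.   5.2] turn deg [ -0.41  -0.53 -15.02] min rows 3 F [-0.2   1.39 -3.62] w 0.0237
[-0.006,-0.003,0.001,-0.000,-0.000,-0.008],
[-0.006,-0.003,0.001,-0.000,-0.000,-0.008],
[-0.006,-0.003,0.001,-0.000,-0.000,-0.008],
[-0.006,-0.003,0.001,-0.000,-0.000,-0.008],
[-0.006,-0.004,0.001,-0.000,-0.000,-0.008],
[-0.006,-0.004,0.001,-0.000,-0.000,-0.008],
[-0.005,-0.004,0.001,-0.000,-0.000,-0.008],
[-0.005,-0.004,0.001,-0.000,-0.000,-0.008],
[-0.005,-0.004,0.001,-0.000,-0.000,-0.008],
[-0.005,-0.004,0.001,-0.000,-0.000,-0.008],
```

View pics/s10.png

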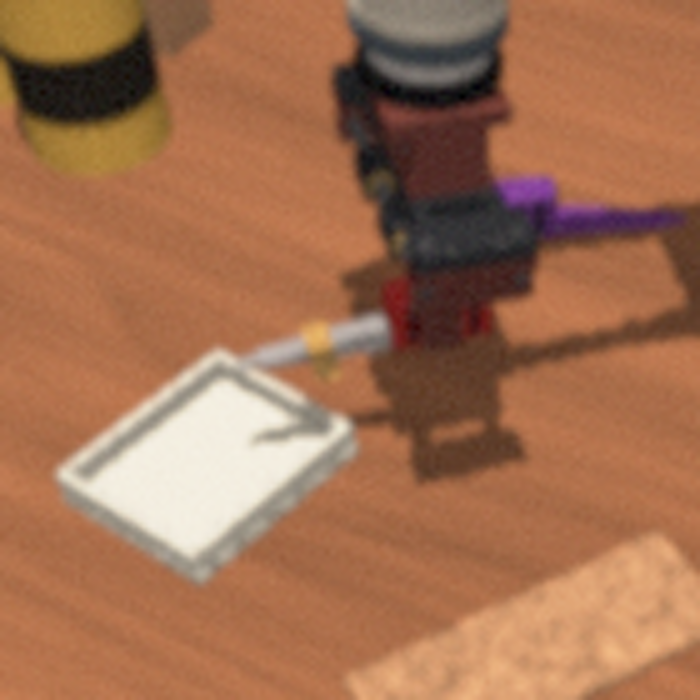

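```bash
python3 -c "
from h import *
tipplan([.454,-.370,.065],-40,-8,10)"
```

```text
t 12.5 pos [ 0.3518 -0.2813  0.0727] D mm [ 15.7 -16.1  11.2] turn deg [ -0.42  -0.52 -13.02] min rows 2 F [-0.2   1.39 -3.62] w 0.0237
[-0.015,-0.006,0.001,-0.000,-0.000,-0.007],
[-0.015,-0.007,0.001,-0.000,-0.000,-0.007],
[-0.015,-0.007,0.001,-0.000,-0.000,-0.007],
[-0.015,-0.007,0.001,-0.000,-0.000,-0.007],
[-0.015,-0.008,0.001,-0.000,-0.000,-0.007],
[-0.015,-0.008,0.001,-0.000,-0.000,-0.007],
[-0.015,-0.008,0.001,-0.000,-0.000,-0.007],
[-0.014,-0.009,0.001,-0.000,-0.000,-0.007],
[-0.014,-0.009,0.001,-0.000,-0.000,-0.007],
[-0.014,-0.009,0.001,-0.000,-0.000,-0.007],
```

Call:
{"op": "drive_tool", "data": {
  "motion": [
    [-0.02,-0.01,0,0,0,0],
    [-0.035,-0.006,0,0,0,-0.002],
    [-0.035,-0.006,0,0,0,-0.004],
    [-0.02,-0.008,0,0,0,-0.007],
    [-0.01,-0.008,0,0,0,-0.007]
  ]
}}

```text
time_s: 12.92
position: [0.3678, -0.2944, 0.0838]
tool_rot: [-0.253, -0.657, 0.669, 0.236]
wrist_force: [0.5, 0.1, -1.1]
gripper_width: 0.0238
```

Call:
{"op": "drive_tool", "data": {
  "motion": [
    [0,-0.01,0,0,0,-0.007],
    [0,-0.01,0,0,0,-0.007],
    [0,-0.01,0,0,0,-0.007],
    [0,-0.01,0,0,0,-0.007]
  ]
}}

```text
time_s: 13.25
position: [0.3703, -0.2961, 0.0939]
tool_rot: [0.224, 0.668, -0.658, -0.265]
wrist_force: [0.3, -0.2, -2.3]
gripper_width: 0.0238
```

```bash
python3 -c "
from h import *
tipnow()
e=snap('scene','s11');crop(e,170,80,310,220,5,'s11.png')
tipplan([.454,-.370,.055],-40,-20,5)"
```

```text
t 13.25 tip [ 0.4571 -0.3702  0.0842] pitch -3.4 yaw -40.5 roll 0.4 rel dish f,l [-0.0028  0.002 ] F [ 0.3 -0.2 -2.3] q [-0.74 -0.18  1.72 -0.01  1.66  1.54]
t 13.3 pos [ 0.3706 -0.2964  0.0941] D mm [ 1.8 -5.1  2.9] turn deg [ -0.33  -0.52 -16.58] min rows 3 F [-1.41  0.74 -0.84] w 0.0241
[-0.006,-0.004,0.004,-0.000,-0.001,-0.018],
[-0.006,-0.005,0.004,-0.000,-0.001,-0.018],
[-0.005,-0.005,0.004,-0.000,-0.001,-0.018],
[-0.005,-0.005,0.004,-0.000,-0.001,-0.018],
[-0.005,-0.006,0.004,-0.000,-0.001,-0.018],
```

View pics/s11.png

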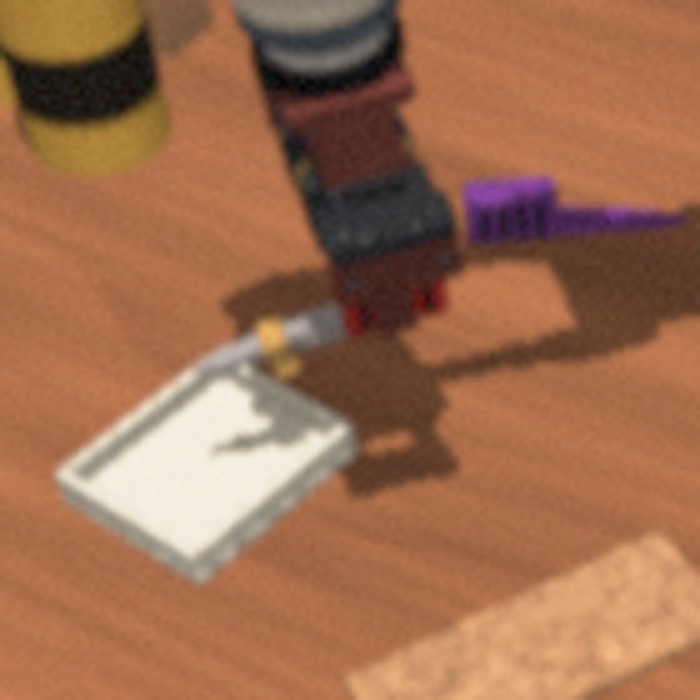

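Call:
{"op": "drive_tool", "data": {
  "motion": [
    [-0.003,0.003,0.002,0,0,-0.009],
    [-0.003,0.003,0.002,0,0,-0.009],
    [-0.003,0.003,0.002,0,0,-0.009],
    [-0.003,0.003,0,0,0,-0.009]
  ]
}}

```text
time_s: 13.63
position: [0.3717, -0.2985, 0.0934]
tool_rot: [0.184, 0.68, -0.642, -0.303]
wrist_force: [0.1, -0.6, -0.3]
gripper_width: 0.0237
```

Call:
{"op": "drive_tool", "data": {
  "motion": [
    [-0.003,0,0,0,0,-0.009],
    [-0.003,0,0,0,0,-0.009],
    [-0.003,-0.003,0,0,0,-0.009]
  ]
}}

```text
time_s: 13.88
position: [0.3731, -0.2996, 0.0935]
tool_rot: [0.154, 0.688, -0.628, -0.331]
wrist_force: [-0.2, -0.2, -0.5]
gripper_width: 0.0233
```

```bash
python3 -c "
from h import *
tipnow()
e=snap('scene','s12');crop(e,170,80,310,220,5,'s12.png')
tipplan([.454,-.370,.048],-40,-30,8)"
```

```text
t 13.88 tip [ 0.4564 -0.3709  0.0605] pitch -15.2 yaw -40.5 roll 0.4 rel dish f,l [-0.0029  0.001 ] F [-0.2 -0.2 -0.5] q [-0.74  0.03  1.54 -0.02  1.83  1.54]
t 13.93 pos [ 0.3732 -0.2997  0.0931] D mm [ 6.  -7.5 14.8] turn deg [ -0.22  -0.56 -14.65] min rows 3 F [-2.02  1.01 -1.61] w 0.0239
[-0.004,-0.014,0.002,-0.000,-0.000,-0.010],
[-0.004,-0.014,0.002,-0.000,-0.000,-0.010],
[-0.003,-0.014,0.002,-0.000,-0.000,-0.010],
[-0.003,-0.014,0.002,-0.000,-0.000,-0.010],
[-0.002,-0.014,0.002,-0.000,-0.000,-0.010],
[-0.002,-0.014,0.002,-0.000,-0.000,-0.010],
[-0.002,-0.015,0.002,-0.000,-0.000,-0.010],
[-0.001,-0.015,0.002,-0.000,-0.000,-0.010],
```

View pics/s12.png

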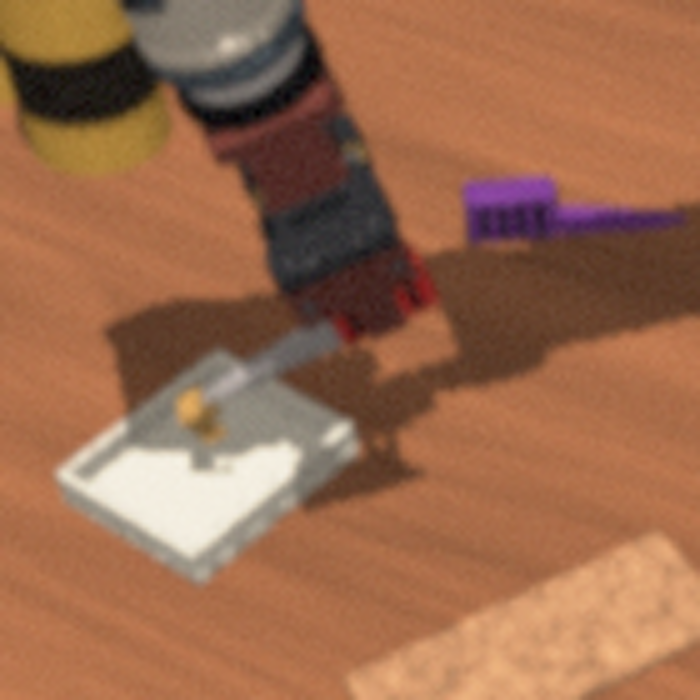

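Call:
{"op": "drive_tool", "data": {
  "motion": [
    [0,-0.006,0,0,0,-0.006],
    [0,-0.006,0,0,0,-0.006]
  ]
}}

```text
time_s: 14.1
position: [0.3737, -0.3001, 0.0948]
tool_rot: [0.139, 0.691, -0.621, -0.344]
wrist_force: [0.2, 0.3, -2.2]
gripper_width: 0.0238
```

```bash
python3 -c "
from h import *
tipnow()
e=snap('scene','s13');crop(e,170,80,310,220,5,'s13.png')"
```

```text
t 14.10 tip [ 0.4559 -0.3705  0.0573] pitch -17.6 yaw -40.6 roll 0.4 rel dish f,l [-0.0035  0.001 ] F [ 0.2  0.3 -2.2] q [-0.74  0.07  1.51 -0.02  1.87  1.54]
```

View pics/s13.png

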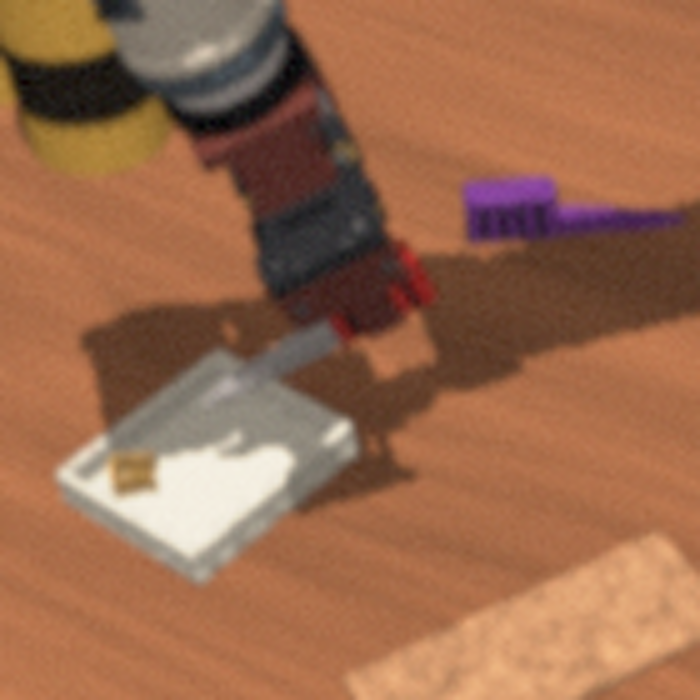

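Call:
{"op": "drive_tool", "data": {
  "motion": [
    [0.04,-0.1,0,0,0,0.02],
    [0.06,-0.15,0,0,0,0.03],
    [0.05,-0.15,0,0,0,0.03],
    [0,-0.1,0,0,0,0.02]
  ]
}}

```text
time_s: 14.48
position: [0.3679, -0.2946, 0.1678]
tool_rot: [-0.243, -0.661, 0.666, 0.245]
wrist_force: [0.4, -0.6, -0.8]
gripper_width: 0.0237
```

```bash
python3 - <<'E'
from h import *
tipnow()
e=snap('scene','s14');crop(e,170,130,310,240,5,'s14.png')
d=snap('top','t14');crop(d,320,150,480,300,5,'t14.png')
for x in(e,d):
    p=cloud(x);hsv=cv2.cvtColor(x['pixels'],cv2.COLOR_RGB2HSV)
    m=(hsv[...,1]>90)&(hsv[...,0]>15)&(hsv[...,0]<32)&(np.hypot(p[...,0]-.458,p[...,1]+.3735)<.075)&(p[...,2]<.06)
    print(m.sum(),p[m].mean(0).round(4),p[m].max(0).round(4))
plan([.4429,-.1107,.12],Rt(-25.3))
E
```

```text
t 14.48 tip [ 0.4551 -0.3688  0.1647] pitch -0.0 yaw -40.4 roll 0.4 rel dish f,l [-0.0052  0.0017] F [ 0.4 -0.6 -0.8] q [-0.74 -0.26  1.66 -0.01  1.74  1.53]
55 [ 0.4874 -0.4073  0.0152] [ 0.5009 -0.3911  0.0226]
40 [ 0.4895 -0.4061  0.0158] [ 0.501  -0.3882  0.0239]
t 14.58 pos [ 0.3684 -0.2949  0.1698] D mm [ 74.5 184.2 -49.8] turn deg [ -0.42 -15.13  -0.11] min rows 6 F [ 0.41 -0.21 -1.74] w 0.0239
[0.070,0.054,-0.210,-0.000,-0.014,-0.000],
[0.061,0.054,-0.213,-0.000,-0.014,-0.000],
[0.051,0.054,-0.215,-0.000,-0.014,-0.000],
[0.042,0.054,-0.217,-0.000,-0.014,-0.000],
[0.032,0.055,-0.219,-0.000,-0.014,-0.000],
[0.022,0.055,-0.220,-0.000,-0.014,-0.000],
```

View pics/s14.png

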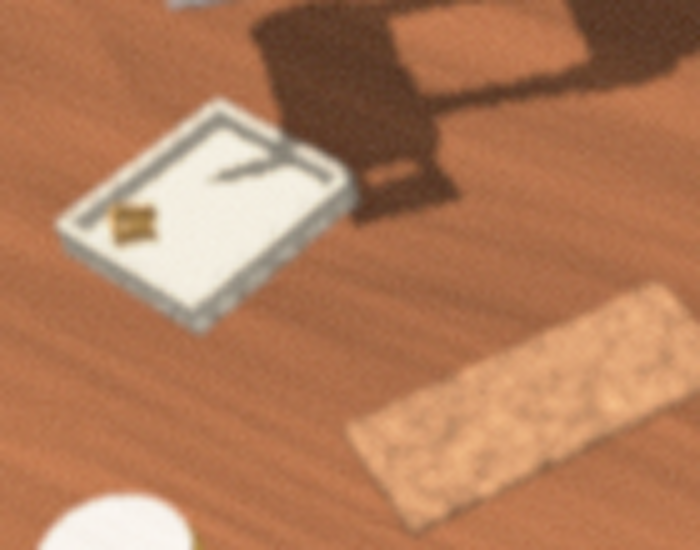

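View pics/t14.png

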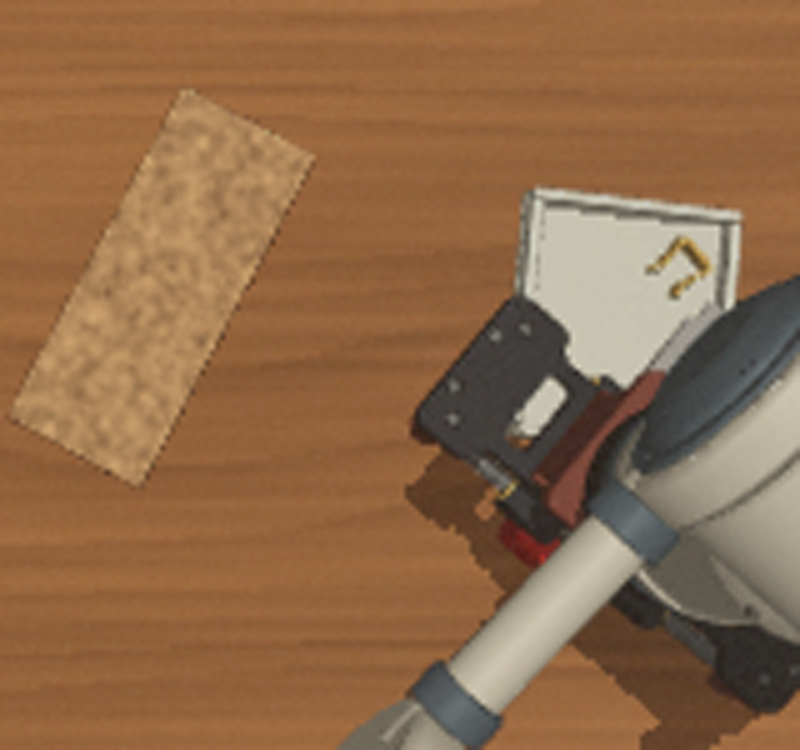

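Call:
{"op": "drive_tool", "data": {
  "motion": [
    [0.07,0.03,-0.21,0,-0.014,0],
    [0.06,0.03,-0.213,0,-0.014,0],
    [0.05,0.03,-0.215,0,-0.014,0],
    [0.04,0.03,-0.217,0,-0.014,0],
    [0.03,0.04,-0.16,0,-0.01,0]
  ]
}}

```text
time_s: 15.0
position: [0.4257, -0.1488, 0.1412]
tool_rot: [-0.172, -0.682, 0.688, 0.179]
wrist_force: [-0.5, -0.4, -1.0]
gripper_width: 0.0238
```

Call:
{"op": "drive_tool", "data": {
  "motion": [
    [0,0,0,0,0,0]
  ]
}}

```text
time_s: 15.08
position: [0.4258, -0.1449, 0.1384]
tool_rot: [-0.168, -0.683, 0.687, 0.179]
wrist_force: [0.6, -0.1, -2.1]
gripper_width: 0.0238
```

```bash
python3 - <<'E'
from h import *
plan([.4429,-.1107,.06],Rt(-25.3))
E
```

```text
t 15.08 pos [ 0.4258 -0.1449  0.1384] D mm [ 17.1  34.2 -78.4] turn deg [-0.5  -3.13  0.77] min rows 3 F [ 0.64 -0.12 -2.07] w 0.0238
[0.001,0.173,-0.087,-0.001,-0.006,0.001],
[-0.000,0.174,-0.086,-0.001,-0.006,0.001],
[-0.001,0.174,-0.086,-0.001,-0.006,0.001],
```

Call:
{"op": "drive_tool", "data": {
  "motion": [
    [0,0.13,-0.087,-0.001,-0.006,0.001],
    [0,0.17,-0.086,-0.001,-0.006,0.001],
    [0,0.13,-0.07,0,-0.004,0.001],
    [0,0.05,0,0,0,0]
  ]
}}

```text
time_s: 15.42
position: [0.4421, -0.1112, 0.0614]
tool_rot: [-0.151, -0.689, 0.691, 0.159]
wrist_force: [0.1, -0.4, -1.6]
gripper_width: 0.0233
```

```bash
python3 - <<'E'
from h import *
plan([.4429,-.1107,.025],Rt(-25.3),3)
E
```

```text
t 15.42 pos [ 0.4421 -0.1112  0.0614] D mm [  0.8   0.5 -36.4] turn deg [-0.27 -0.02  0.66] min rows 1 F [ 0.08 -0.38 -1.56] w 0.0233
[-0.002,0.081,-0.002,-0.000,-0.000,0.001],
[-0.002,0.081,-0.002,-0.000,-0.000,0.001],
[-0.002,0.081,-0.002,-0.000,-0.000,0.001],
```

Call:
{"op": "drive_tool", "data": {
  "motion": [
    [0,0.08,0,0,0,0.001],
    [0,0.08,0,0,0,0.001],
    [0,0.08,0,0,0,0.001],
    [0,0.04,0,0,0,0]
  ]
}}

```text
time_s: 15.75
position: [0.4386, -0.1132, 0.0138]
tool_rot: [-0.15, -0.688, 0.692, 0.161]
wrist_force: [-0.1, -0.2, -1.8]
gripper_width: 0.0237
```

```bash
python3 - <<'E'
from h import *
plan([.4429,-.1107,.010],Rt(-25.3),1)
E
```

```text
t 15.75 pos [ 0.4386 -0.1132  0.0138] D mm [ 4.3  2.5 -3.8] turn deg [-0.49 -0.14  0.79] min rows 1 F [-0.09 -0.25 -1.8 ] w 0.0237
[-0.019,0.025,-0.027,-0.003,-0.001,0.004],
```

Call:
{"op": "drive_tool", "data": {
  "motion": [
    [0,0.015,0,-0.003,0,0.004]
  ]
}}

```text
time_s: 15.83
position: [0.4379, -0.1136, 0.0102]
tool_rot: [0.155, 0.69, -0.689, -0.157]
wrist_force: [-0.1, 1.5, 1.5]
gripper_width: 0.0239
```

Call:
{"op": "drive_tool", "data": {
  "motion": [
    [0,0.01,0,0,0,0]
  ]
}}

```text
time_s: 15.92
position: [0.4381, -0.114, 0.0098]
tool_rot: [0.155, 0.69, -0.689, -0.157]
wrist_force: [-7.1, 4.9, 17.8]
gripper_width: 0.0238
```

Call:
{"op": "drive_tool", "data": {
  "motion": [
    [0,0.006,0,0,0,0]
  ]
}}

```text
time_s: 16.0
position: [0.4386, -0.1147, 0.0102]
tool_rot: [0.156, 0.69, -0.689, -0.157]
wrist_force: [0.4, 0.3, -1.4]
gripper_width: 0.0237
```

```bash
python3 - <<'E'
from h import *
plan([.4429,-.1107,.010],Rt(-25.3),1)
E
```

```text
t 16.0 pos [ 0.4386 -0.1147  0.0102] D mm [ 4.3  4.  -0.2] turn deg [ 0.12 -0.27  0.11] min rows 1 F [ 0.35  0.34 -1.39] w 0.0237
[-0.014,0.001,-0.037,0.001,-0.002,0.001],
```

Seated on the mat; release.

Call:
{"op": "drive_tool", "data": {
  "motion": [
    [0,0.001,0,0,0,0],
    [0,0,0,0,0,0],
    [0,0,0,0,0,0],
    [0,0,0,0,0,0],
    [0,0,0,0,0,0]
  ],
  "claw": 0,
  "newtons": 20
}}

```text
time_s: 16.42
position: [0.4398, -0.1169, 0.0129]
tool_rot: [0.158, 0.69, -0.689, -0.156]
wrist_force: [-0.2, -0.1, -0.5]
gripper_width: 0.0532
```

Call:
{"op": "drive_tool", "data": {
  "motion": [
    [0,0,0,0,0,0],
    [0,0,0,0,0,0],
    [0,0,0,0,0,0]
  ]
}}

```text
time_s: 16.67
position: [0.4398, -0.1169, 0.0131]
tool_rot: [0.158, 0.69, -0.689, -0.156]
wrist_force: [0.2, -0.9, -1.2]
gripper_width: 0.0738
```

Call:
{"op": "drive_tool", "data": {
  "motion": [
    [0,-0.1,0,0,0,0],
    [0,-0.15,0,0,0,0],
    [0,-0.2,0,0,0,0],
    [0,-0.25,0,0,0,0],
    [0,-0.2,0,0,0,0]
  ]
}}

```text
time_s: 17.08
position: [0.4343, -0.115, 0.1427]
tool_rot: [0.151, 0.691, -0.688, -0.163]
wrist_force: [0.5, -0.4, 0.1]
gripper_width: 0.0882
```

Call:
{"op": "drive_tool", "data": {
  "motion": [
    [0.15,0,-0.1,0,0,0],
    [0.2,0,-0.15,0,0,0],
    [0.2,0,-0.15,0,0,0],
    [0,0,0,0,0,0],
    [0,0,0,0,0,0]
  ]
}}

```text
time_s: 17.5
position: [0.3881, -0.0235, 0.1537]
tool_rot: [0.158, 0.691, -0.688, -0.158]
wrist_force: [0.0, 0.4, -0.3]
gripper_width: 0.0878
```

```bash
python3 - <<'E'
from h import *
from cell import r
s=r.observe();print(s['time_s'],np.round(s['position'],3),s['gripper_width'],np.abs(s['joint_velocities']).max())
e=snap('scene','s15');cv2.imwrite('pics/s15.png',e['pixels'][:,:,::-1]);crop(e,170,130,330,240,5,'s15c.png')
d=snap('top','t15');crop(d,260,60,480,260,3.5,'t15.png')
for x in(e,d):
    p=cloud(x);hsv=cv2.cvtColor(x['pixels'],cv2.COLOR_RGB2HSV);im=x['pixels'].astype(int)
    m=(hsv[...,1]>90)&(hsv[...,0]>15)&(hsv[...,0]<32)&(np.hypot(p[...,0]-.458,p[...,1]+.3735)<.075)&(p[...,2]<.06)
    print('clip',m.sum(),p[m].mean(0).round(4),p[m].max(0).round(4))
    g=(np.hypot(p[...,0]-.458,p[...,1]+.3735)<.1)&(p[...,2]>.012)&(p[...,2]<.03); print('dish',cv2.minAreaRect((p[g][:,:2]*1000).astype(np.float32)))
    red=(im[...,0]>120)&(im[...,1]<75)&(im[...,2]<75)&(p[...,2]>.036)&(p[...,2]<.06)&(np.hypot(p[...,0]-.445,p[...,1]+.11)<.05)
    print('red top',red.sum(),p[red].mean(0).round(4),p[red][:,2].std().round(4))
for n,o in (('s15','scene0'),('t15','top0')):
    a=load(n)['pixels'].astype(int);b=load(o)['pixels'].astype(int)
    pts={'scene0':{'jar?':(196,250),'spray':(243,295),'jar':(460,265),'tin':(185,90)},'top0':{'a':(385,112),'spray':(320,95),'jar':(165,224),'tin':(555,305)}}[o]
    for k,(u,v) in pts.items():
        w=np.s_[v-12:v+12,u-12:u+12]; print(o,k,abs(a[w]-b[w]).mean().round(1))
E
```

```text
17.5 [ 0.388 -0.023  0.154] 0.08776807722850509 0.05110375491424436
clip 58 [ 0.4872 -0.4072  0.0149] [ 0.5004 -0.3903  0.0227]
dish ((459.02899169921875, -374.1278381347656), (113.78948211669922, 131.05108642578125), 82.61495971679688)
red top 153 [ 0.4405 -0.1131  0.0411] 0.002
clip 43 [ 0.4897 -0.4043  0.0152] [ 0.5016 -0.324   0.0245]
dish ((457.9559326171875, -372.94537353515625), (111.24091339111328, 130.40020751953125), 82.88589477539062)
red top 10 [ 0.4619 -0.124   0.0402] 0.0027
scene0 jar? 1.3
scene0 spray 2.7
scene0 jar 3.2
scene0 tin 10.9
top0 a 2.8
top0 spray 2.7
top0 jar 2.6
top0 tin 11.9
```

View pics/s15.png

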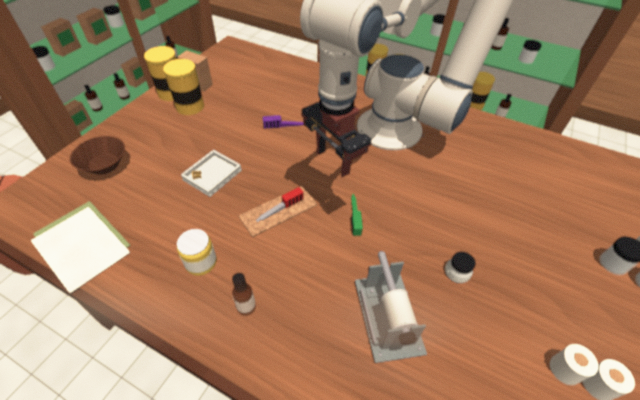

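View pics/s15c.png

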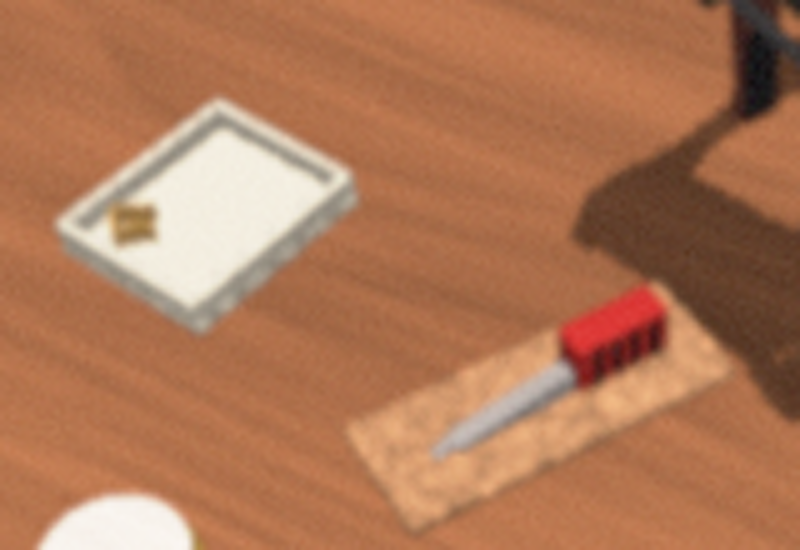

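View pics/t15.png

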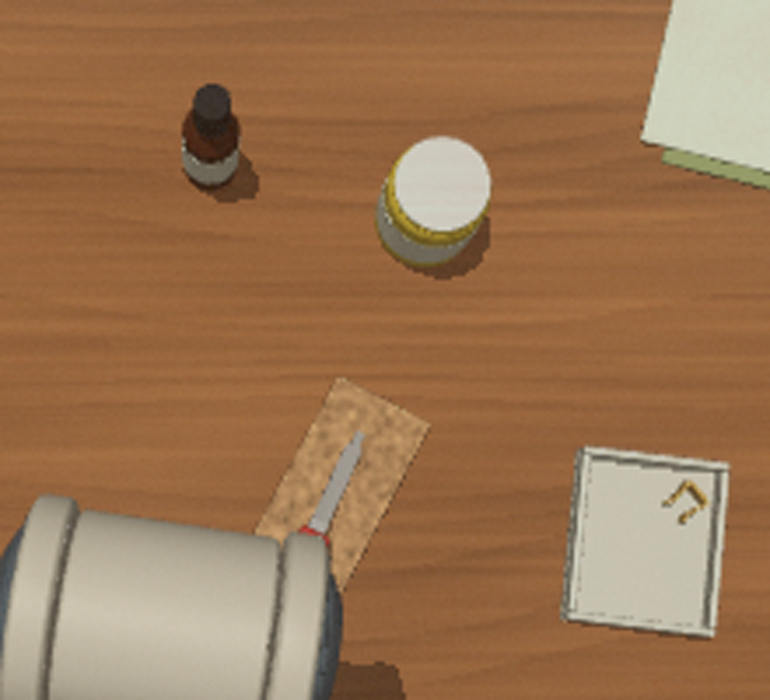

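```bash
python3 -c "
from cell import order
print(order.job_done())"
```

```text
the job is handed in; nothing more can be done
None
```

The clip is off the spindle and lying in the white dish, the wedge is back flat on its cork mat, and I handed the job in at about 17.6 s. No verdict is reported, so the points below are my own checks.

- **Spreading the clip:** I slid the blade along the spindle top under the bow. The push peaked at about 14 N, with at most about 7 N of net vertical force at the wrist. Both are wrist readings taken between moves. The contact forces on the spindle and the clip were not measured directly.
- **Carrying and tipping:** The clip rode on the blade with the tip raised about 12°. It slid off into the dish at about 15–17° tip-down, earlier than the 35–45° stated. The gripper stayed clear of it in every picture.
- **Final pictures:** Both cameras show the clip resting on its side within the dish walls, at most 25 mm high, and the dish has not moved. The wedge handle's top is at about 41 mm, against about 42 mm when it first lay flat on the mat. The gripper is open and clear of everything.
- **Bystanders:** The bottle and the jar look unchanged from the first pictures. The image patch over the tin differs more, probably because the arm and its shadow covered it in the first pictures. It stands in the same place in the final view.
- **Imperfect check:** Setting the wedge down gave a brief 18 N press on the mat, and the arm hid most of the handle from the top camera at the end. The wedge's flatness therefore rests mainly on the scene camera.

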